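Make up a fitting kit in the sloping shadow-cut rack

TASK

Make up the kit in the sloping rack: put the steel set block and the D plug each into the insert cut to its own outline, right down on the pocket floor, and load the loose aluminium blank into the spring magazine on top of the one already there, pressing until both latch bolts have snapped out over its ends. Feel for the fit and the click rather than ramming anything, and leave the other things on the bench where they lie.

Things in the scene. Friction and masses are not known exactly. Their poses are not given: they have to be found in the camera images.
- set_block: The loose ground steel block with two small holes in its top, 25 (x) x 50 (y) x 20 (z) mm, 0.13 to 0.23 kg, lying flat on the bench. Origin: centre of its underside, z up. Either end may go first.
- d_plug: The loose D connector in a grey backshell, 14.5 mm high, lying flat. Origin on its underside, z up. From above the shell is 33 mm wide (y +-16.5), sides parallel from x = -13.5 to -2 mm, then tapering to 16 mm at its cable end, x = +20.5; the plug face, 24 mm wide, reaches x = -20.5. Grip across the parallel sides at x about -7 mm. Lower edge bevelled 1.5 mm.
- blank: The loose flat aluminium blank, 64 (x) x 44 (y) x 8 (z) mm, 42 to 84 g, a small dot near each corner, lying flat on the bench. Origin: centre of its underside, z up. Either end may go first.
- kit_rack: Fixed aluminium rack, 277 mm wide, turned up to 7 degrees, sloping up away from the robot. It carries three dark inserts side by side 89 mm apart, in an order that changes: block_pocket, plug_pocket, magazine. Their flat faces (112 up the slope x 88 mm) slope 30 degrees, middle 70 mm above the bench. Origin: on the bench under the middle face's centre.
- block_pocket: Insert with an oblong pocket for the set block. Frame of all inserts: origin mid-face, z square out of the face (30 deg from vertical, leaning to the robot), x up the slope, y level. Pocket 52 (x) x 27 (y), 10 mm deep: 1 mm play all round, mouth bevelled 1.2 mm. Seated, the block's origin is at (0, 0, -10) mm, its y axis along the pocket's x; 10 mm stands proud.
- plug_pocket: Insert with a pocket of the D plug's outline, 7 mm deep (1 mm play all round, mouth bevelled 1.2 mm), narrow cable end up the slope, plug face down the slope. Frame as for block_pocket: origin mid-face, z out of it, x up the slope. Seated, the plug's origin is at (0, 0, -7) mm, its x axis along the pocket's x; 7.5 mm stands proud.
- magazine: Insert with the spring magazine: open well 66 (x) x 46 (y) mm, finger scoops 38 wide, 11 deep, 18 long mid-way in both long sides, mouth bevelled 1.2 mm. Frame as for block_pocket: origin mid-face. A blank already lies inside, top 7 mm below the face. The new blank, long way up the slope, first rests on the two latch bevels with its underside 2 to 4 mm below the face; latched, its origin is at (0, 0, -15) mm.
- follower (a joint): How far the sprung follower with its stack is pressed down into the magazine, m: 0 at the start, about 0.008 with the new blank latched, 0.0098 at the hard stop (new blank's top then 8.8 mm below the face). Spring 3.5 N at 0, 5.5 N at 0.008.
- near_latch (a joint): Bevelled steel latch bolt, 20 mm wide, at the well's lower end, m: 0 sprung out 3.6 mm into the well, 0.0036 pushed back flush. Bevel from 1 to 6.5 mm below the face. A blank pressed on its middle (10 to 20 N in all) pushes both bolts back; once its top is 7 mm below the face they snap out over it.
- far_latch (a joint): The same latch bolt at the well's upper end, m: 0 sprung out 3.6 mm into the well, 0.0036 pushed back flush.
- marker: Bystander, to be left alone: marker pen, 137 mm long, 13 mm thick, lying. Origin: centre of its underside.
- adapter: Bystander, to be left alone: small steel coaxial adapter, 31 mm long, 12 mm thick, lying. Origin: centre of its underside.
- screwdriver: Bystander, to be left alone: screwdriver, 145 mm long, 19 mm thick, lying. Origin: centre of its underside.
Things that resemble listed ones, but are neither listed nor needed, are in the scene too. Leave any green or pink look-alike of the set_block alone.

How it is judged:
By the outcome, as a careful person would: the job done as asked, in the order asked, and still so for the second after the job is handed in, with the robot touching nothing.
It also fails if it takes over 72 s, if anything falls off the work surface, if the arm or the gripper's body presses on something with over 40 N, if the wrist force passes 120 N, or if a joint passes its speed limit or range.

ROBOT

A 6-joint arm with a two-finger parallel gripper is mounted at the origin on a cart in front of the work surface, level with it; the furniture and walls round the work are solid. World frame = base frame: x ahead of the robot, y to its left, z up, the work surface at z = 0. Lengths are in mm, angles in rad, forces in N, time in s.
With the tool pointing down it reaches from about 275 to 1000 mm from the base axis. Payload 8.4 kg.
Tool frame: the origin (TCP) lies at the centre of the arm's flange, where the gripper is bolted on; the fingertips stand r.tip_extent ahead of it and the grasp point (between the pads) lies 155 mm ahead of it (r.tip_extent is the distance from the TCP to the fingertips, in mm); z points along the fingers, y is the direction in which the jaws open and shut (so a half turn about z gives the same grasp; the last joint's range is limited). The gripper opens to 85 mm and grips with 20 to 120 N. Pads are 22 mm wide; open, the fingers measure 114 mm over their backs; the gripper's body (76 mm by 85 mm) begins 54 mm behind the grasp point. The pads swing forward as they close: fully open they stand 13 mm farther back than shut.
Start: joints at [-1.209, 0.353, 1.633, -0, 1.155, -0.002], TCP at [222.392, -584.099, 404.681] pointing down, gripper open.
Joint ranges: [-2.63, 2.63], [-0.92, 2.1], [0.06, 2.66], [-1.3, 4.44], [0, 2.69], [-3.02, 3.02]. Speed limits (rad/s): [2.22, 2.22, 2.79, 3.14, 3.14, 3.14].

INTERFACE

Orientations are given as [roll, pitch, yaw] about the fixed x, y, z axes, in that order (R = Rz(yaw) Ry(pitch) Rx(roll)).
In Python, from rig import sense, grab_frame, job, r gives the robot as it stands. The module is installed in compiled form; this text tells all that it offers.
- The arm moves only by the shell command python3 -m creep 'ROWS' [FORCE]. ROWS is JSON, a list of rows, each a list of 7 numbers: the turn, a rotation vector about the tool's x, y, z in rad, then the shift along the tool's x, y, z in mm, then the closure, from 0 (fully open) to 1 (shut). In form: [[wx, wy, wz, dx, dy, dz, fingers], ...]. A call has 1 to 10 rows; each row shifts and turns the pose as measured when the row begins, along the tool's axes as they then stand; what a row does not reach is not made up. A row lasts 1/12 s, in which the tool goes at most 41.7 mm and 7.16 degrees, less where a joint would pass 70% of its speed; a pose out of reach is approached as far as the arm can. A call with a gripper value outside its range is refused whole. The fingers move at their own pace and stop on an object; FORCE is the grip in N (left out, the last holds). Time passes only in rows, so rows that do not move let the fingers close. It gives the time, the measured TCP pose, the force and the opening at its end, in the units of the state.
- sense(): the state, without advancing time (a new reading comes with each control period).
- grab_frame(name): name is "scene" or "top"; returns a dict with "color" (480x640x3 uint8, red, green, blue), "mtx" (3x3 intrinsics, pixels), "distortion" ([k1, k2, p1, p2, k3] as OpenCV has them; the pictures are not rectified), "T" (4x4, takes a point from camera to world coordinates). Camera axes: x right, y down, z forward; pixel columns grow to the right and rows downward; lengths in mm; the calibration is good to about 2 mm. A picture is of the moment at which its call begins. There is no depth.
- job.sign_off(): hands the job in, once; it reports no verdict.
The state is a dict: "clock": time; "qpos": joint angles; "qvel": joint speeds; "joint_efforts": joint torques, N m; "eef_pos": TCP position; "tcp_rot": TCP orientation; "contact_force": force on the tool from outside, world axes, zero at the start; "wrist_torque": the same for the moment, N m; "opening": opening from 0.0 (shut) to 1.0 (fully open).
Only numpy, scipy, OpenCV 4.12 (cv2) and the standard library are available. Lean on these libraries where they do the work, as an engineer would, in place of code of your own. Each camera call takes 0.05 s, during which the arm holds its last target.

## Working session

There is one attempt and no reset: what is moved stays moved. The work goes in short steps, Python scripts to look and compute and a shell command to move; the robot and the scene stay as the last step left them, time stands still between calls to the robot, and variables do not carry over. Pictures are saved under pics/ and viewed, and the job is handed in when it is done.

```bash
ls; mkdir -p pics; python3 - <<'E'
from rig import sense, grab_frame, job, r
import cv2
s=sense(); print(s); print(r.tip_extent)
for n in("scene","top"):
    f=grab_frame(n); cv2.imwrite(f"pics/{n}0.png",f["color"][:,:,::-1]); print(n,f["mtx"],f["distortion"],f["T"])
E
```

```text
pics
{'clock': 0.0, 'qpos': array([-1.20939371e+00,  3.53666612e-01,  1.63413067e+00, -2.73852405e-05,
        1.15520158e+00, -2.42863470e-03]), 'qvel': array([ 0.0007132 , -0.00189538,  0.00149228,  0.00051033,  0.00039122,
       -0.0010427 ]), 'joint_efforts': array([ 3.44353946e-03, -6.05238891e+01, -3.42064583e+01,  1.31226034e-04,
        9.32964758e-03,  3.71153135e-06]), 'eef_pos': array([ 222.30808385, -583.87854539,  403.95146122]), 'tcp_rot': array([-3.14018638e+00,  2.16232893e-05,  3.63842338e-01]), 'contact_force': array([-0.04512054, -0.82882656,  0.36009942]), 'wrist_torque': array([ 0.00297223, -0.01121769, -0.02359192]), 'opening': 1.0004704189015166}
173.4
scene [[574.23846933   0.         319.78189351]
 [  0.         574.23846933 231.17864146]
 [  0.           0.           1.        ]] [-0.04673608  0.          0.          0.          0.        ] [[-8.82591565e-01 -1.74770872e-01  4.36448476e-01  5.56005005e+01]
 [-4.69341976e-01  3.81623923e-01 -7.96292214e-01  9.47237777e+02]
 [-2.73904951e-02 -9.07644382e-01 -4.18845362e-01  5.64806794e+02]
 [ 0.00000000e+00  0.00000000e+00  0.00000000e+00  1.00000000e+00]]
top [[558.40258875   0.         317.92530952]
 [  0.         558.40258875 240.79095016]
 [  0.           0.           1.        ]] [-0.04045957  0.          0.          0.          0.        ] [[ 1.63214846e-02 -9.83834211e-01  1.78336354e-01  3.32474079e+02]
 [-9.99810655e-01 -1.79489273e-02 -7.51599155e-03  7.87875552e+01]
 [ 1.05954359e-02 -1.78179914e-01 -9.83940880e-01  1.18484685e+03]
 [ 0.00000000e+00  0.00000000e+00  0.00000000e+00  1.00000000e+00]]
```

View pics/scene0.png

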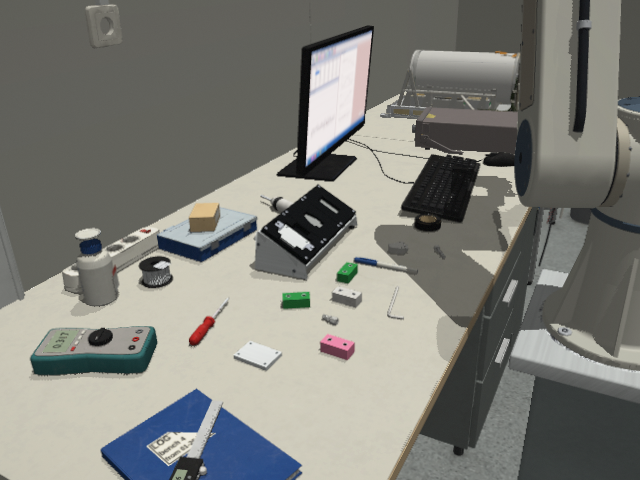

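View pics/top0.png

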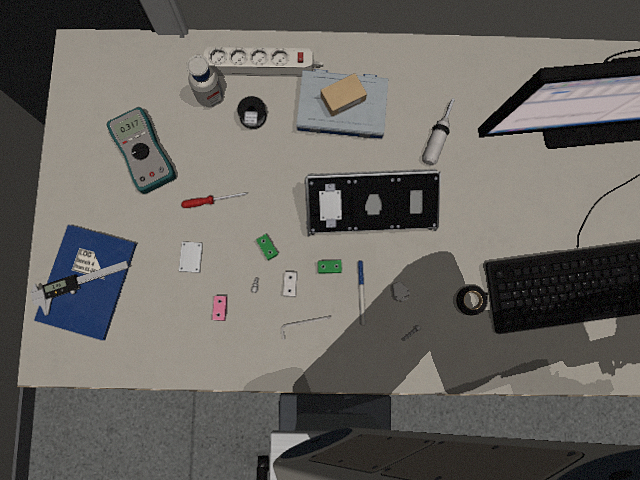

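The top view shows these:
- Grey block at (289,284), with green look-alikes at (268,247) and (329,266) and a pink one at (219,307). Only the grey one is steel-coloured, so it fits set_block.
- Blank at (190,257).
- A dim shape in the shadow at (400,292), probably the D plug.
- Rack at (372,203), with magazine, plug pocket and block pocket from left to right.

I'll enlarge these to confirm.

```bash
cat > h.py <<'E'
import numpy as np, cv2
from rig import sense, grab_frame, job, r
from scipy.spatial.transform import Rotation as Ro
def und(f,uv):
    return cv2.undistortPoints(np.array(uv,float).reshape(-1,1,2),f["mtx"],np.array(f["distortion"])).reshape(-1,2)
def rays(f,uv):
    p=und(f,uv); d=np.c_[p,np.ones(len(p))]@f["T"][:3,:3].T; return f["T"][:3,3],d
def onz(f,uv,z):
    o,d=rays(f,uv); t=(z-o[2])/d[:,2]; return o+d*t[:,None]
def onplane(f,uv,p0,n):
    o,d=rays(f,uv); t=((p0-o)@n)/(d@n); return o+d*t[:,None]
def proj(f,P):
    T=np.linalg.inv(f["T"]); rv,_=cv2.Rodrigues(T[:3,:3])
    return cv2.projectPoints(np.array(P,float).reshape(-1,1,3),rv,T[:3,3],f["mtx"],np.array(f["distortion"]))[0].reshape(-1,2)
def crop(f,x0,y0,x1,y1,s,gain=1.0):
    c=f["color"][y0:y1,x0:x1,::-1]; c=np.clip(c.astype(float)*gain,0,255).astype(np.uint8)
    return cv2.resize(c,None,fx=s,fy=s,interpolation=cv2.INTER_CUBIC)
E
python3 - <<'E'
from h import *
f=grab_frame("top"); np.save("top0.npy",f,allow_pickle=True)
g=grab_frame("scene"); np.save("scene0.npy",g,allow_pickle=True)
a=crop(f,170,230,330,330,5); cv2.imwrite("pics/c1.png",a)
a=crop(f,380,270,440,350,7,2.5); b=crop(f,300,165,445,240,5)
cv2.imwrite("pics/c2.png",a);cv2.imwrite("pics/c3.png",b)
cv2.imwrite("pics/c4.png",crop(g,220,170,460,340,3,1.3))
E
```

```text
(no output)
```

View pics/c1.png

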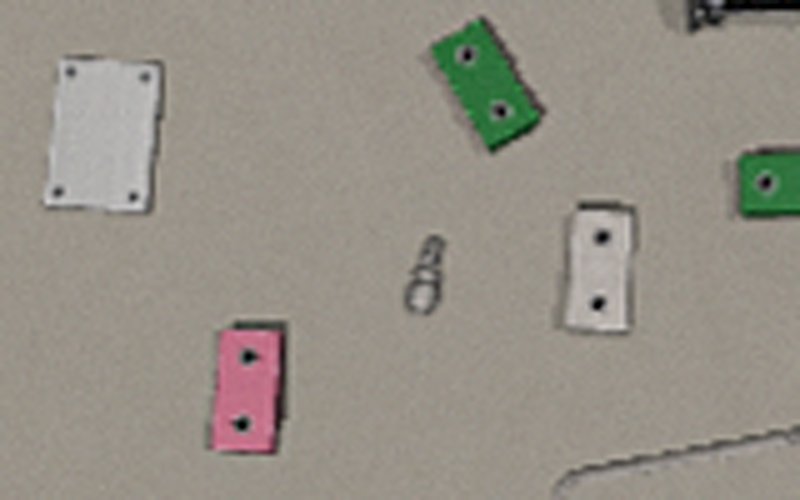

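View pics/c2.png

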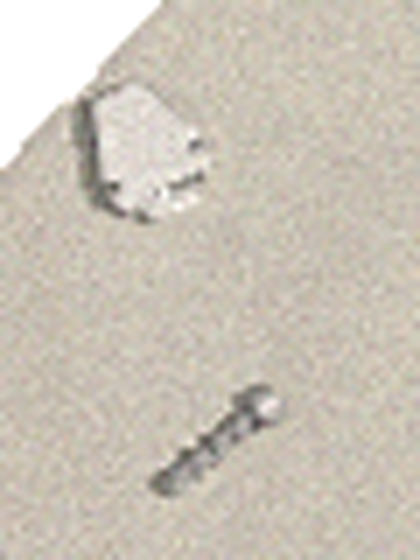

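View pics/c3.png

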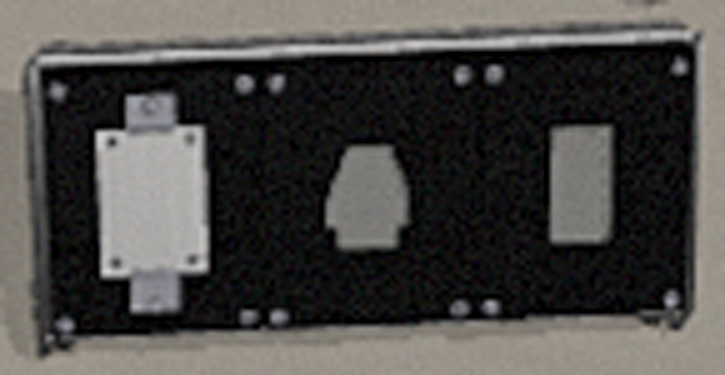

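View pics/c4.png

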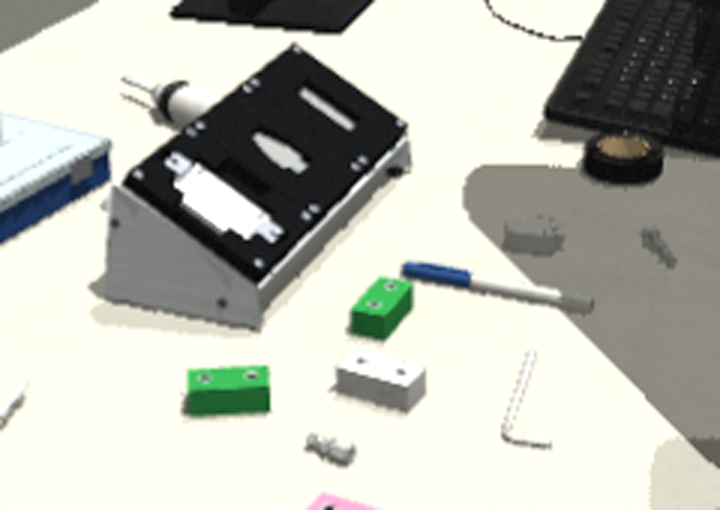

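The crops confirm three things:
- The only uncoloured block is at (289,284) and it has two holes.
- The D plug is at (400,292), with its narrow cable end up-left.
- The rack, left to right, holds magazine, plug pocket and block pocket.

Next I measure them.

```bash
cat > meas.py <<'E'
from h import *
f=np.load("top0.npy",allow_pickle=True).item(); g=np.load("scene0.npy",allow_pickle=True).item()
def blob(f,box,thr,inv=False,up=6):
    x0,y0,x1,y1=box
    c=f["color"][y0:y1,x0:x1].astype(np.float32).max(2)
    c=cv2.resize(c,None,fx=up,fy=up,interpolation=cv2.INTER_CUBIC)
    m=((c<thr) if inv else (c>thr)).astype(np.uint8)
    k=max(cv2.findContours(m,cv2.RETR_EXTERNAL,cv2.CHAIN_APPROX_NONE)[0],key=cv2.contourArea).reshape(-1,2)
    return (k+0.5)/up-0.5+[x0,y0]
def rect(P):
    (c,wh,a)=cv2.minAreaRect(P[:,:2].astype(np.float32)); w,h=wh
    if w<h: a+=90; w,h=h,w
    return np.round(c,1),round(w,1),round(h,1),round(((a+90)%180)-90,2)
if __name__=="__main__":
    for n,b,z in(("block",(278,262,302,302),20),("blank",(172,234,208,278),8)):
        x0,y0,x1,y1=b; c=f["color"][y0:y1,x0:x1].max(2); print(n,np.percentile(c,[5,30,50,70,90]))
        for t in(175,185,195):
            k=blob(f,b,t); print(t,rect(onz(f,k,z)))
    b=(386,278,415,306); c=f["color"][b[1]:b[3],b[0]:b[2]].max(2); print(np.percentile(c,[5,30,50,70,90]))
    print(c[::1,::1])
E
python3 meas.py
```

```text
block [112.95 152.   155.   159.   181.  ]
175 (array([451.6, 128.1]), 48.6, 23.7, -1.09)
185 (array([434.1, 120.9]), 21.9, 13.7, -41.13)
195 (array([428.7, 122.4]), 10.1, 2.1, -88.99)
blank [134. 154. 156. 174. 181.]
175 (array([507.2, 341.9]), 63.1, 43.0, -3.28)
185 (array([505.9, 325. ]), 50.7, 7.7, -2.36)
195 (array([476.7, 325.5]), 3.9, 1.8, -88.93)
[56. 80. 82. 86. 93.]
[[150 150 155 153 154 154 156 157 122  82  69  80  78  81  74  80  80  85
   78  76  79  82  81  84  83  80  84  77  82]
 [151 152 159 152 155 155 158 129  84  75  78  78  81  83  85  82  80  85
   78  83  79  81  82  84  82  82  84  84  79]
 [156 150 154 153 147 159 163 114  77  79  73  87  80  80  82  86  81  75
   82  79  82  82  79  81  84  80  81  88  74]
 [152 152 151 156 156 166 131  84  76  86  85  77  73  75  79  79  81  86
   79  84  87  78  85  86  86  78  83  81  81]
 [153 154 155 154 162 126  80  70  75  65  58  74  88  87  81  67  80  80
   83  79  82  83  85  75  85  83  82  81  86]
 [158 156 159 162 127  82  84  70  54  78  79  90  91  92  92  87  72  79
   76  77  80  82  81  81  84  77  80  84 
[... 1967 characters left out ...]
 81  77  81  67  51  48  71  59  58  85  93  91
   82  87  81  81  84  83  82  80  81  79  76]
 [ 79  79  82  79  78  81  80  84  84  87  79  77  81  61  47  61  75  84
   81  80  80  80  82  81  83  75  79  78  80]
 [ 78  82  79  79  84  81  79  82  82  81  80  84  82  85  81  78  82  81
   81  81  79  83  78  76  81  76  77  79  81]
 [ 83  83  78  86  82  79  87  83  85  80  82  85  81  83  81  83  82  81
   83  79  85  77  86  79  78  81  78  77  76]
 [ 80  81  84  74  85  76  78  86  83  79  84  81  84  83  83  85  83  81
   80  81  85  80  81  81  79  81  72  80  79]
 [ 81  81  81  81  82  85  83  80  83  81  78  79  83  81  79  85  83  80
   83  81  78  84  80  80  79  81  79  83  75]]
```

```bash
python3 - <<'E'
from meas import *
fs=[grab_frame("top") for _ in range(6)]
f=fs[0]; f["color"]=np.mean([x["color"] for x in fs],0); np.save("top0.npy",f,allow_pickle=True)
for n,b,z in(("block",(278,262,302,302),20),("blank",(172,234,208,278),8)):
    for t in(166,169,172): print(n,t,rect(onz(f,blob(f,b,t),z)))
c=f["color"][276:306,384:414].max(2); c=np.clip((c-40)*4,0,255).astype(np.uint8)
c=cv2.resize(c,None,fx=20,fy=20,interpolation=cv2.INTER_CUBIC)
for i in range(0,600,100): cv2.putText(c,str(384+i//20),(i,12),0,.4,255); cv2.putText(c,str(276+i//20),(0,i+12),0,.4,255)
cv2.imwrite("pics/plug.png",c)
E
```

```text
block 166 (array([451.7, 128.2]), 49.0, 24.8, -1.07)
block 169 (array([451.6, 128.1]), 48.6, 24.3, -1.58)
block 172 (array([451.6, 128.2]), 48.6, 24.1, -1.12)
blank 166 (array([507.2, 342.1]), 63.9, 43.9, -2.89)
blank 169 (array([507.1, 342.1]), 63.7, 43.7, -2.89)
blank 172 (array([507.1, 342. ]), 63.5, 43.2, -3.01)
```

View pics/plug.png

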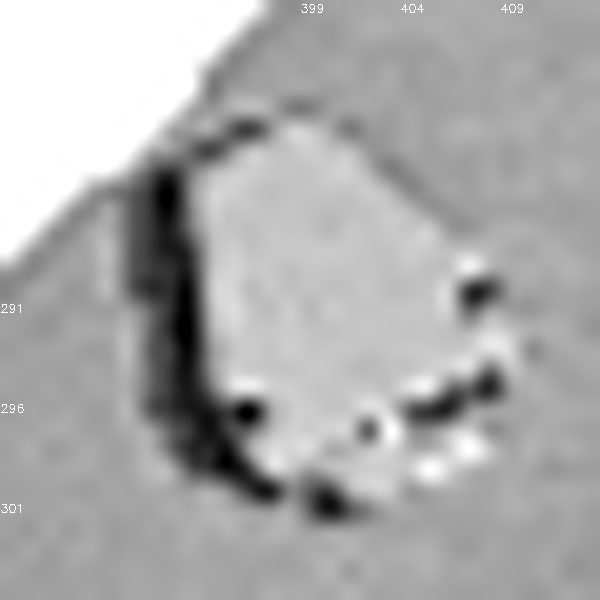

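```bash
cat > plug.py <<'E'
from meas import *
f=np.load("top0.npy",allow_pickle=True).item()
def px(p): return (np.array(p,float)+.5)/20-.5+[384,276]
L=onz(f,px([[200,170],[222,390]]),14.5)[:,:2]; R_=onz(f,px([[345,135],[462,248]]),14.5)[:,:2]
dl=(L[1]-L[0]);dr=(R_[1]-R_[0]); dl/=np.linalg.norm(dl);dr/=np.linalg.norm(dr)
A=np.c_[dl,-dr]; t=np.linalg.solve(A,R_[0]-L[0]); apex=L[0]+dl*t[0]
ax=-(dl+dr);ax/=np.linalg.norm(ax); yaw=np.arctan2(ax[1],ax[0]); print(apex,np.degrees(yaw),np.degrees(np.arccos(dl@dr))/2)
import sys
C=apex-ax*41.7; print("C",C)
if len(sys.argv)>1: C=np.array([float(sys.argv[1]),float(sys.argv[2])]); yaw=np.radians(float(sys.argv[3]))
Rz=Ro.from_euler("z",yaw).as_matrix()
def out(pts,z): return proj(f,np.c_[pts,np.full(len(pts),z)]@Rz.T+[C[0],C[1],0])
sh=np.array([[-13.5,-16.5],[-2,-16.5],[20.5,-8],[20.5,8],[-2,16.5],[-13.5,16.5]]); fa=np.array([[-13.5,-12],[-20.5,-12],[-20.5,12],[-13.5,12]])
c=f["color"][276:306,384:414].max(2); c=np.clip((c-40)*4,0,255).astype(np.uint8)
c=cv2.cvtColor(cv2.resize(c,None,fx=20,fy=20,interpolation=cv2.INTER_CUBIC),cv2.COLOR_GRAY2BGR)
for p,z,col in((sh,14.5,(0,0,255)),(sh,0,(0,255,0)),(fa,14.5,(255,0,0)),(fa,7,(255,255,0))):
    q=((out(p,z)-[384,276]+.5)*20-.5).round().astype(np.int32); cv2.polylines(c,[q],True,col,1)
cv2.imwrite("pics/plug2.png",c)
E
python3 plug.py
```

```text
[475.48064369 -88.92625596] 25.777112300670783 20.450259084244422
C [ 437.93010396 -107.0603941 ]
```

View pics/plug2.png

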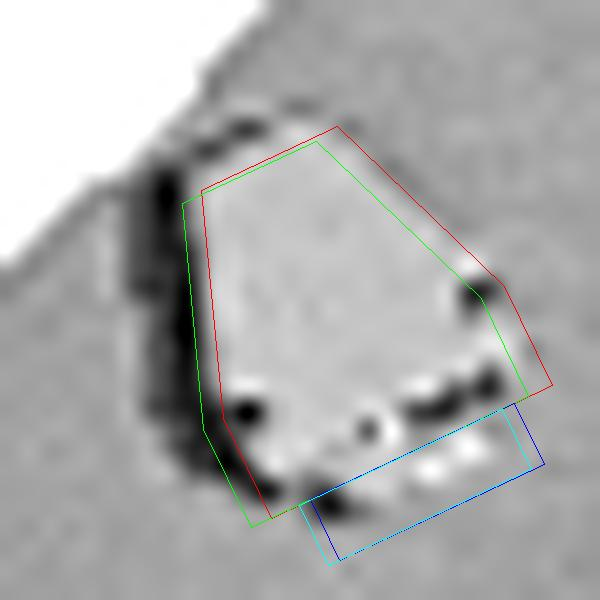

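```bash
python3 plug.py 440.6 -105.8 25.8 >/dev/null; python3 - <<'E'
from meas import *
f=np.load("top0.npy",allow_pickle=True).item()
for n,b,z in(("block",(278,262,302,302),20),("blank",(172,234,208,278),8)):
    x0,y0,x1,y1=b; c=f["color"][y0:y1,x0:x1].max(2).astype(np.float32); c=cv2.resize(c,None,fx=6,fy=6,interpolation=cv2.INTER_CUBIC)
    k=blob(f,b,168); m=np.zeros(c.shape,np.uint8); cv2.fillPoly(m,[((k-[x0,y0]+.5)*6-.5).round().astype(np.int32)],1)
    v,u=np.nonzero(m); P=onz(f,np.c_[(u+.5)/6-.5+x0,(v+.5)/6-.5+y0],z)[:,:2]; C=P.mean(0); w,V=np.linalg.eigh(np.cov((P-C).T)); a=V[:,1]*np.sign(V[0,1]); print(n,C,np.degrees(np.arctan2(a[1],a[0])),np.sqrt(12*w))
c=np.clip(f["color"][165:242,300:446,::-1]*1.6,0,255).astype(np.uint8); c=cv2.resize(c,None,fx=5.4,fy=5.4,interpolation=cv2.INTER_CUBIC)
cv2.imwrite("pics/rack.png",c); print(c.shape)
E
```

```text
block [451.37488685 128.01157077] -1.429934033063692 [22.31346644 47.82151091]
blank [506.37768863 341.72203748] -4.6427802056738585 [41.51644573 61.11363505]
(416, 788, 3)
```

View pics/rack.png

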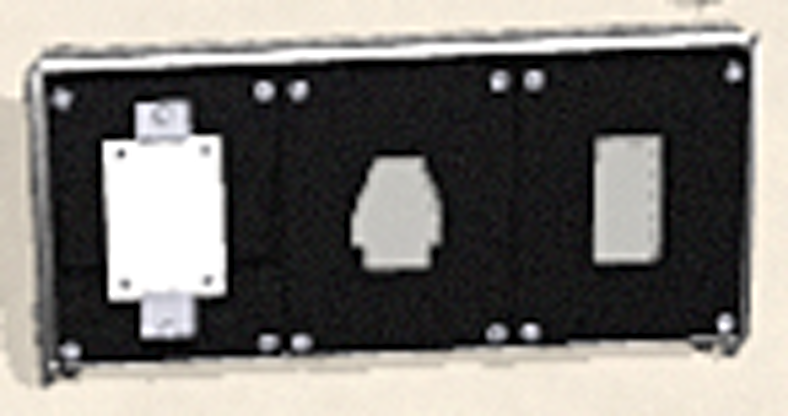

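View pics/plug2.png

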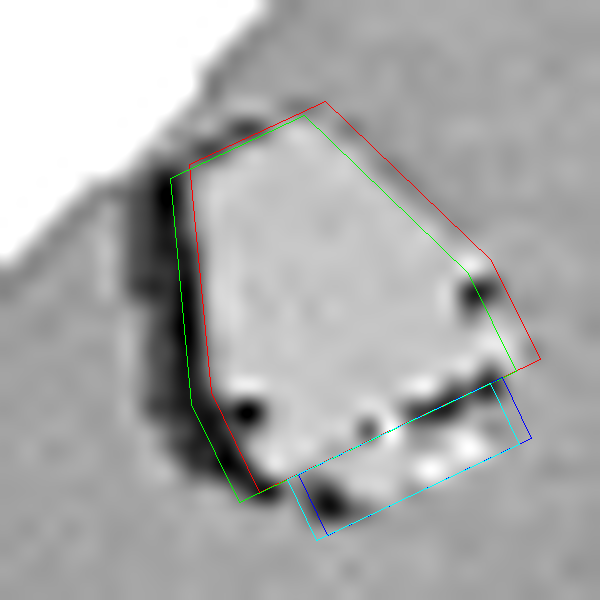

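```bash
cat > rack.py <<'E'
from meas import *
f=np.load("top0.npy",allow_pickle=True).item()
g0=np.array([[[62,98],[265,90],[71,350],[268,342]],[[299,90],[499,81],[301,342],[497,332]],[[534,79],[734,72],[530,331],[725,323]]],float)
im=f["color"].max(2)
def refine(p):
    u=(p+.5)/5.4-.5+[300,165]
    c=u.round().astype(int); w=im[c[1]-2:c[1]+3,c[0]-2:c[0]+3]-60; w=np.clip(w,0,None)
    yy,xx=np.mgrid[-2:3,-2:3]; return c+np.array([(w*xx).sum(),(w*yy).sum()])/w.sum()
S=np.array([[refine(p) for p in q] for q in g0])
psi=0.; C=np.array([630.,-50.,70.])
for it in range(30):
    n=Ro.from_euler("z",psi).apply([-.5,0,np.sqrt(.75)])
    P=onplane(f,S.reshape(-1,2),C,n).reshape(3,4,3)
    cen=P.mean(1); d=cen[0]-cen[2]; psi=np.arctan2(-d[0],d[1]); C2=cen.mean(0); C=C+0; C[:2]=C2[:2]+0; 
    # keep z=70 at centre
    k=onz(f,proj(f,C2[None]),70)[0]; C=k
print("psi",np.degrees(psi),"C",C); print(np.round(cen,1))
M=Ro.from_euler("zy",[psi,-np.radians(30)]).as_matrix()
print(np.round((P-C).reshape(-1,3)@M,1))
np.savez("rack.npz",M=M,C=C,psi=psi)
E
python3 rack.py
cat > rchk.py <<'E'
from h import *
d=np.load("rack.npz");M=d["M"];C=d["C"]
for nm,box in(("top",(300,165,446,242,5.4)),("scene",(245,175,365,280,5.5))):
    f=np.load(nm+"0.npy",allow_pickle=True).item(); x0,y0,x1,y1,s=box
    c=np.clip(f["color"][y0:y1,x0:x1,::-1]*1.4,0,255).astype(np.uint8); c=cv2.resize(c,None,fx=s,fy=s,interpolation=cv2.INTER_CUBIC)
    def dr(pts,col):
        q=proj(f,np.array(pts,float)@M.T+C); q=((q-[x0,y0]+.5)*s-.5).round().astype(np.int32); cv2.polylines(c,[q],True,col,1)
    for y in(-89,0,89): dr([[-56,y-44,0],[56,y-44,0],[56,y+44,0],[-56,y+44,0]],(0,255,0))
    for y,hx,hy,z in((-89,26,13.5,-10),(89,32,22,-7)): 
        dr([[-hx,y-hy,0],[hx,y-hy,0],[hx,y+hy,0],[-hx,y+hy,0]],(0,255,255)); dr([[-hx,y-hy,z],[hx,y-hy,z],[hx,y+hy,z],[-hx,y+hy,z]],(0,0,255))
    cv2.imwrite(f"pics/rk_{nm}.png",c)
E
python3 rchk.py
```

```text
psi 3.5025034153501706 C [613.6453367  -42.61678122  70.        ]
[[ 608.3   46.    70. ]
 [ 613.6  -42.5   70. ]
 [ 619.1 -131.3   70. ]]
[[  50.8  126.     3.9]
 [  50.4   50.3    1.6]
 [ -49.2  127.3    3.8]
 [ -48.9   51.3    1.5]
 [  50.1   37.1    1.2]
 [  49.4  -37.9   -1.1]
 [ -49.9   38.7    1.1]
 [ -50.   -37.4   -1.2]
 [  49.9  -51.2   -1.5]
 [  48.6 -127.2   -3.8]
 [ -50.   -50.6   -1.6]
 [ -51.2 -126.3   -3.9]]
```

View pics/rk_top.png

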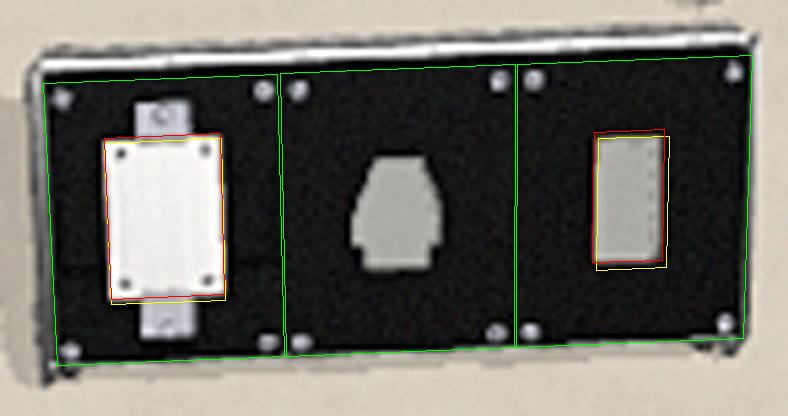

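View pics/rk_scene.png

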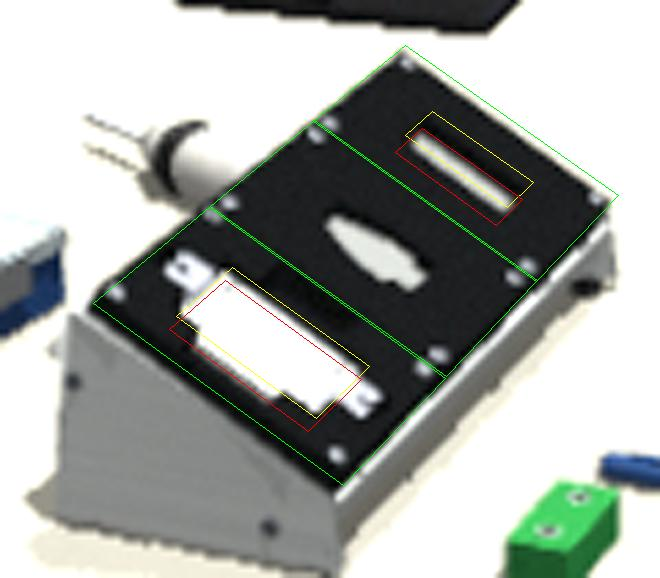

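```bash
sed -i 's/from_euler("zy"/from_euler("ZY"/' rack.py; python3 rack.py; python3 rchk.py
```

```text
psi 3.5025034153501706 C [613.6453367  -42.61678122  70.        ]
[[ 608.3   46.    70. ]
 [ 613.6  -42.5   70. ]
 [ 619.1 -131.3   70. ]]
[[  49.8  126.5    0. ]
 [  50.    50.7   -0. ]
 [ -50.2  126.9   -0. ]
 [ -49.4   50.9    0. ]
 [  49.8   37.5    0. ]
 [  49.8  -37.5   -0. ]
 [ -50.2   38.3   -0. ]
 [ -49.7  -37.8   -0. ]
 [  50.3  -50.8   -0. ]
 [  49.7 -126.8   -0. ]
 [ -49.6  -51.    -0. ]
 [ -50.2 -126.8    0. ]]
```

View pics/rk_top.png

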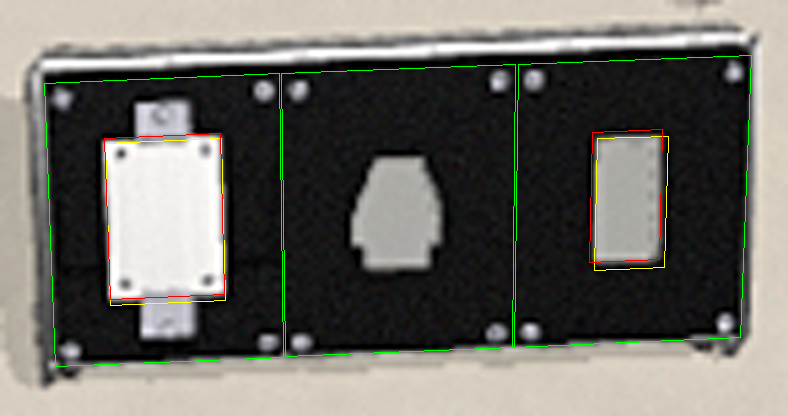

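View pics/rk_scene.png

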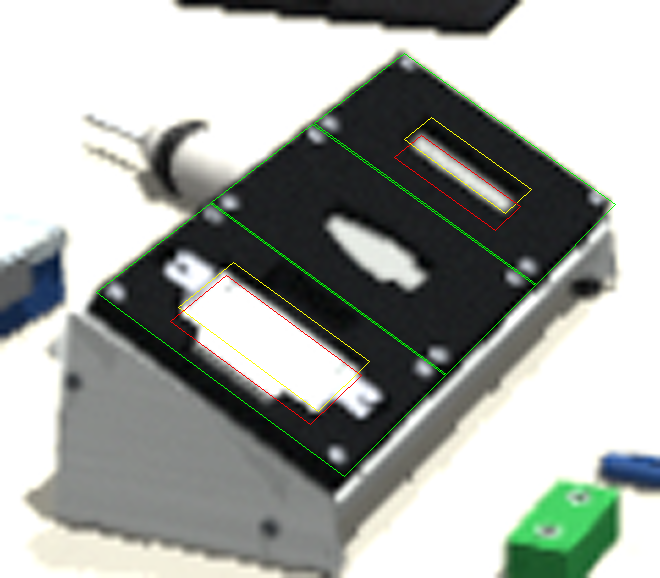

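The rack pose fits very well: the 12 screws land at (±50, ±38) in each insert. Now a helper to plan moves.

```bash
cat > plan.py <<'E'
from h import *
import scipy.linalg as sl, json
d=np.load("rack.npz"); M=d["M"];C=d["C"]
INS={"mag":C+M@[0,89,0],"plug":C,"block":C+M@[0,-89,0]}
def down(yawdeg): return Ro.from_euler("xyz",[np.pi,0,np.radians(yawdeg)]).as_matrix()
def rackR(dyaw=0): # tool z = -n, y along -rack y
    return M@Ro.from_euler("x",np.pi).as_matrix()
def state():
    s=sense(); T=np.eye(4); T[:3,:3]=Ro.from_euler("xyz",s["tcp_rot"]).as_matrix(); T[:3,3]=s["eef_pos"]; return s,T
def goto(tip,R,ext=173.4):
    s,T=state(); G=np.eye(4); G[:3,:3]=R; G[:3,3]=np.array(tip)-R[:,2]*ext
    D=np.linalg.inv(T)@G
    w=Ro.from_matrix(D[:3,:3]).as_rotvec(); print("clk %.2f q6 %.2f open %.3f F"%(s["clock"],s["qpos"][5],s["opening"]),np.round(s["contact_force"],1),"| total rot deg",np.round(np.degrees(w),2),"shift",np.round(D[:3,3],1))
    n=int(np.ceil(max(np.linalg.norm(w)/np.radians(7.0),np.linalg.norm(D[:3,3])/40,1)))
    for k in(n,n+1,2*n):
        L=np.real(sl.logm(D))/k; E=sl.expm(L); print(k,"rows of",np.round(Ro.from_matrix(E[:3,:3]).as_rotvec(),4).tolist(),np.round(E[:3,3],2).tolist())
E
python3 - <<'E'
from plan import *
goto([451.5,128.1,70],down(-1.5))
print(INS)
E
```

```text
clk 0.50 q6 -0.00 open 1.001 F [ 0.1 -0.  -0.2] | total rot deg [-0.   -0.   22.34] shift [ 467.5 -584.1  161.3]
20 rows of [-0.0, -0.0, 0.0195] [17.71, -33.22, 8.06]
21 rows of [-0.0, -0.0, 0.0186] [16.85, -31.64, 7.68]
40 rows of [-0.0, -0.0, 0.0097] [8.77, -16.65, 4.03]
{'mag': array([608.20813528,  46.21697836,  70.        ]), 'plug': array([613.6453367 , -42.61678122,  70.        ]), 'block': array([ 619.08253813, -131.45054079,   70.        ])}
```

```bash
python3 -m creep '[[0,0,0.0195,17.7,-33.2,8,0.5],[0,0,0.0195,17.7,-33.2,8,0.5],[0,0,0.0195,17.7,-33.2,8,0.5],[0,0,0.0195,17.7,-33.2,8,0.5],[0,0,0.0195,17.7,-33.2,8,0.5],[0,0,0.0195,17.7,-33.2,8,0.5],[0,0,0.0195,17.7,-33.2,8,0.5],[0,0,0.0195,17.7,-33.2,8,0.5],[0,0,0.0195,17.7,-33.2,8,0.5],[0,0,0.0195,17.7,-33.2,8,0.5]]' 60
python3 - <<'E'
from plan import *
goto([451.5,128.1,70],down(-1.5))
E
```

```text
clock: 1.33
eef_pos: [303.5, -210.2, 321.6]
tcp_rot: [3.129, -0.004, 0.15]
contact_force: [0.9, 1.0, -0.4]
opening: 0.499
clk 1.33 q6 0.82 open 0.499 F [ 0.9  1.  -0.4] | total rot deg [ 0.67 -0.3  10.11] shift [ 196.7 -313.3   75.2]
10 rows of [0.0012, -0.0005, 0.0176] [17.16, -32.79, 7.64]
11 rows of [0.0011, -0.0005, 0.016] [15.58, -29.82, 6.95]
20 rows of [0.0006, -0.0003, 0.0088] [8.51, -16.43, 3.83]
```

```bash
python3 -m creep '[[0.001,0,0.0176,17.2,-32.8,7.6,0.5],[0.001,0,0.0176,17.2,-32.8,7.6,0.5],[0.001,0,0.0176,17.2,-32.8,7.6,0.5],[0.001,0,0.0176,17.2,-32.8,7.6,0.5],[0.001,0,0.0176,17.2,-32.8,7.6,0.5],[0.001,0,0.0176,17.2,-32.8,7.6,0.5],[0.001,0,0.0176,17.2,-32.8,7.6,0.5],[0.001,0,0.0176,17.2,-32.8,7.6,0.5],[0.001,0,0.0176,17.2,-32.8,7.6,0.5],[0.001,0,0.0176,17.2,-32.8,7.6,0.5]]'
python3 - <<'E'
from plan import *
goto([451.5,128.1,20],down(-1.5))
E
```

```text
clock: 2.17
eef_pos: [456.5, 147.0, 243.7]
tcp_rot: [3.14, -0.015, -0.035]
contact_force: [0.7, -0.3, 0.5]
opening: 0.498
clk 2.17 q6 1.92 open 0.498 F [ 0.7 -0.3  0.5] | total rot deg [ 0.11 -0.85 -0.5 ] shift [-5.1 19.  50.3]
2 rows of [0.001, -0.0074, -0.0044] [-2.47, 9.49, 25.16]
3 rows of [0.0007, -0.0049, -0.0029] [-1.63, 6.33, 16.77]
4 rows of [0.0005, -0.0037, -0.0022] [-1.22, 4.75, 12.58]
```

```bash
python3 -m creep '[[0,-0.0075,-0.0044,-2.5,9.5,5,0.5],[0,-0.0075,-0.0044,-2.5,9.5,5,0.5],[0,0,0,0,0,0,0.5]]'
python3 - <<'E'
from plan import *
goto([451.5,128.1,15],down(-1.5))
E
```

```text
clock: 2.42
eef_pos: [454.9, 135.2, 232.5]
tcp_rot: [-3.141, -0.004, -0.018]
contact_force: [-0.2, 0.4, -0.4]
opening: 0.504
clk 2.42 q6 1.88 open 0.504 F [-0.2  0.4 -0.4] | total rot deg [-0.04 -0.23  0.46] shift [-3.4  7.2 44.1]
2 rows of [-0.0003, -0.002, 0.004] [-1.69, 3.61, 22.06]
3 rows of [-0.0002, -0.0013, 0.0027] [-1.12, 2.4, 14.71]
4 rows of [-0.0002, -0.001, 0.002] [-0.84, 1.8, 11.03]
```

```bash
python3 -m creep '[[0,-0.002,0.004,-2.4,5,0,0.5],[0,-0.002,0.004,-1,2.2,6,0.5],[0,0,0,0,0,8,0.58],[0,0,0,0,0,8,0.58]]'
python3 - <<'E'
from plan import *
goto([451.5,128.1,15],down(-1.5))
f=grab_frame("top"); cv2.imwrite("pics/a1.png",crop(f,220,170,360,310,4)); f=grab_frame("scene"); cv2.imwrite("pics/a2.png",crop(f,280,180,430,330,4))
E
```

```text
clock: 2.75
eef_pos: [450.8, 124.7, 211.0]
tcp_rot: [-3.14, -0.002, -0.032]
contact_force: [0.3, -0.1, -0.8]
opening: 0.423
clk 2.75 q6 1.87 open 0.423 F [ 0.3 -0.1 -0.8] | total rot deg [-0.08 -0.13 -0.33] shift [ 0.6 -3.4 22.7]
1 rows of [-0.0013, -0.0022, -0.0057] [0.57, -3.39, 22.65]
2 rows of [-0.0007, -0.0011, -0.0028] [0.3, -1.7, 11.33]
2 rows of [-0.0007, -0.0011, -0.0028] [0.3, -1.7, 11.33]
```

View pics/a2.png

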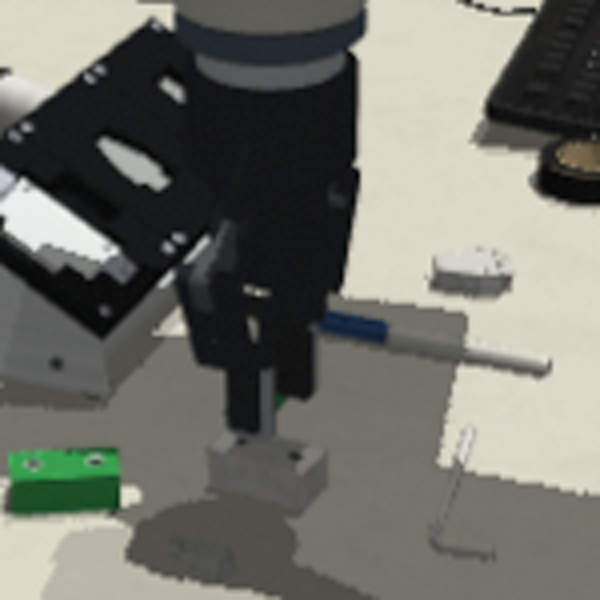

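```bash
python3 -m creep '[[0,0,-0.004,0.6,-3.3,2,0.6],[0,0,0,0,0,10,0.6],[0,0,0,0,0,5,0.6],[0,0,0,0,0,0,0.6]]'
python3 - <<'E'
from plan import *
goto([451.5,128.1,12],down(-1.5))
E
```

```text
clock: 3.18
eef_pos: [451.3, 128.2, 191.5]
tcp_rot: [-3.141, -0.0, -0.028]
contact_force: [-0.3, -0.5, 0.7]
opening: 0.4
clk 3.18 q6 1.87 open 0.400 F [-0.3 -0.5  0.7] | total rot deg [-0.05 -0.01 -0.1 ] shift [0.2 0.1 6.1]
1 rows of [-0.0008, -0.0003, -0.0017] [0.15, 0.13, 6.09]
2 rows of [-0.0004, -0.0001, -0.0008] [0.08, 0.07, 3.04]
2 rows of [-0.0004, -0.0001, -0.0008] [0.08, 0.07, 3.04]
```

```bash
python3 -m creep '[[0,0,0,0,0,5,0.6],[0,0,0,0,0,5,0.6],[0,0,0,0,0,3,0.6],[0,0,0,0,0,0,0.6]]'; python3 -m creep '[[0,0,0,0,0,1.5,0.6],[0,0,0,0,0,1,0.6]]';python3 -m creep '[[0,0,0,0,0,1,0.6],[0,0,0,0,0,0,0.6]]'
```

```text
clock: 3.52
eef_pos: [451.3, 128.5, 176.6]
tcp_rot: [-3.141, 0.0, -0.027]
contact_force: [-0.4, -0.1, 0.1]
opening: 0.4
clock: 3.68
eef_pos: [451.3, 128.6, 173.9]
tcp_rot: [-3.141, 0.0, -0.027]
contact_force: [0.1, -0.8, 0.8]
opening: 0.399
clock: 3.85
eef_pos: [451.3, 128.6, 172.8]
tcp_rot: [-3.141, 0.0, -0.027]
contact_force: [-0.3, -0.0, 0.2]
opening: 0.401
```

```bash
python3 -m creep '[[0,0,0,0,0,1,0.6],[0,0,0,0,0,0,0.6]]'; python3 -m creep '[[0,0,0,0,0,1,0.6],[0,0,0,0,0,0,0.6]]'; python3 -m creep '[[0,0,0,0,0,1,0.6],[0,0,0,0,0,0,0.6]]'
```

```text
clock: 4.02
eef_pos: [451.5, 128.6, 172.9]
tcp_rot: [-3.141, -0.0, -0.027]
contact_force: [-0.2, 0.8, 0.6]
opening: 0.401
clock: 4.18
eef_pos: [451.8, 128.7, 172.8]
tcp_rot: [-3.141, -0.001, -0.027]
contact_force: [-0.5, -0.1, 0.5]
opening: 0.401
clock: 4.35
eef_pos: [452.1, 128.8, 172.8]
tcp_rot: [-3.14, -0.002, -0.027]
contact_force: [-0.1, -0.1, -0.4]
opening: 0.403
```

```bash
python3 -m creep '[[0,0.001,0,-0.3,0,-6,0.6],[0,0.001,0,-0.3,0,-5.2,0.6],[0,0,0,0,0,0,0.6]]' 60
python3 - <<'E'
from plan import *
goto([451.5,128.1,11.5],down(-1.5),173.2)
E
```

```text
clock: 4.6
eef_pos: [451.4, 128.7, 184.8]
tcp_rot: [-3.14, -0.004, -0.027]
contact_force: [-0.2, -0.1, -0.0]
opening: 0.402
clk 4.60 q6 1.87 open 0.402 F [-0.2 -0.1 -0. ] | total rot deg [-0.08 -0.24 -0.07] shift [0.2 0.6 0.1]
1 rows of [-0.0013, -0.0041, -0.0012] [0.16, 0.61, 0.09]
2 rows of [-0.0007, -0.0021, -0.0006] [0.08, 0.31, 0.04]
2 rows of [-0.0007, -0.0021, -0.0006] [0.08, 0.31, 0.04]
```

```bash
python3 -m creep '[[-0.001,-0.004,0,0,0.6,0,0.75],[0,0,0,0,0,0,1],[0,0,0,0,0,0,1],[0,0,0,0,0,0,1]]' 60
python3 - <<'E'
from plan import *
goto([451.5,128.1,11.5],down(-1.5),173.2)
f=grab_frame("scene"); cv2.imwrite("pics/a3.png",crop(f,280,180,430,330,4))
E
```

```text
clock: 4.93
eef_pos: [451.6, 128.2, 185.4]
tcp_rot: [-3.141, -0.001, -0.027]
contact_force: [-0.3, 0.6, 4.1]
opening: 0.27
clk 4.93 q6 1.87 open 0.270 F [-0.3  0.6  4.1] | total rot deg [-0.04 -0.06 -0.06] shift [-0.1  0.1  0.7]
1 rows of [-0.0007, -0.0011, -0.0011] [-0.07, 0.08, 0.69]
2 rows of [-0.0003, -0.0005, -0.0005] [-0.03, 0.04, 0.34]
2 rows of [-0.0003, -0.0005, -0.0005] [-0.03, 0.04, 0.34]
```

View pics/a3.png

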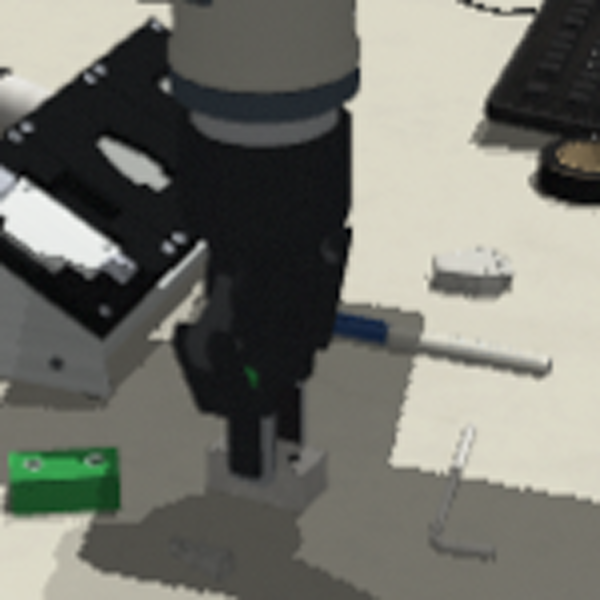

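```bash
python3 -m creep '[[0,0,0,0,0,-8,1],[0,0,0,0,0,-25,1],[0,0,0,0,0,-40,1],[0,0,0,0,0,-30,1]]' 80
python3 - <<'E'
from plan import *
goto(INS["block"]+M@[0,0,45],rackR(),185.3)
E
```

```text
clock: 5.32
eef_pos: [448.5, 127.2, 286.1]
tcp_rot: [3.137, 0.014, -0.027]
contact_force: [1.8, 0.4, -1.5]
opening: 0.261
clk 5.32 q6 1.87 open 0.261 F [ 1.8  0.4 -1.5] | total rot deg [ 1.52 30.79 -4.9 ] shift [ 63.1 264.   16.8]
7 rows of [0.0038, 0.0768, -0.0122] [6.96, 38.06, 3.93]
8 rows of [0.0033, 0.0672, -0.0107] [6.05, 33.31, 3.46]
14 rows of [0.0019, 0.0384, -0.0061] [3.39, 19.04, 2.01]
```

```bash
python3 -m creep '[[0.0035,0.067,-0.0107,6,33.3,3.4,1],[0.0035,0.067,-0.0107,6,33.3,3.4,1],[0.0035,0.067,-0.0107,6,33.3,3.4,1],[0.0035,0.067,-0.0107,6,33.3,3.4,1],[0.0035,0.067,-0.0107,6,33.3,3.4,1],[0.0035,0.067,-0.0107,6,33.3,3.4,1],[0.0035,0.067,-0.0107,6,25,3.4,1],[0,0.03,-0.005,3,10,1,1],[0,0,0,0,0,0,1]]'
python3 - <<'E'
from plan import *
goto(INS["block"]+M@[0,0,45],rackR(),185.3)
E
```

```text
clock: 6.07
eef_pos: [497.5, -98.6, 281.8]
tcp_rot: [-3.14, -0.48, 0.058]
contact_force: [-0.2, 0.1, -2.0]
opening: 0.263
clk 6.07 q6 0.82 open 0.263 F [-0.2  0.1 -2. ] | total rot deg [ 0.03  2.51 -0.18] shift [-1.8 40.2 12.9]
2 rows of [0.0002, 0.0219, -0.0016] [-0.98, 20.11, 6.44]
3 rows of [0.0002, 0.0146, -0.0011] [-0.68, 13.41, 4.29]
4 rows of [0.0001, 0.011, -0.0008] [-0.51, 10.06, 3.22]
```

```bash
python3 -m creep '[[0,0.022,-0.001,-1,20,3,1],[0,0.016,-0.001,-1,15,3,1],[0,0.006,0,0,4,3,1],[0,0,0,0,0,0,1],[0,0,0,0,0,0,1]]'
python3 - <<'E'
from plan import *
goto(INS["block"]+M@[0,0,45],rackR(),185.3)
for n in("top","scene"):
  f=grab_frame(n); np.save(n+"1.npy",f,allow_pickle=True)
f=np.load("top1.npy",allow_pickle=True).item();cv2.imwrite("pics/b1.png",crop(f,340,160,490,280,5))
f=np.load("scene1.npy",allow_pickle=True).item();cv2.imwrite("pics/b2.png",crop(f,250,120,400,270,4))
E
```

```text
clock: 6.48
eef_pos: [500.4, -136.7, 272.5]
tcp_rot: [-3.133, -0.518, 0.055]
contact_force: [-1.6, 0.9, -2.0]
opening: 0.266
clk 6.48 q6 0.49 open 0.266 F [-1.6  0.9 -2. ] | total rot deg [-0.31  0.3  -0.31] shift [1.7 2.  4.5]
1 rows of [-0.0053, 0.0052, -0.0053] [1.66, 2.05, 4.45]
2 rows of [-0.0027, 0.0026, -0.0027] [0.83, 1.02, 2.23]
2 rows of [-0.0027, 0.0026, -0.0027] [0.83, 1.02, 2.23]
```

View pics/b1.png

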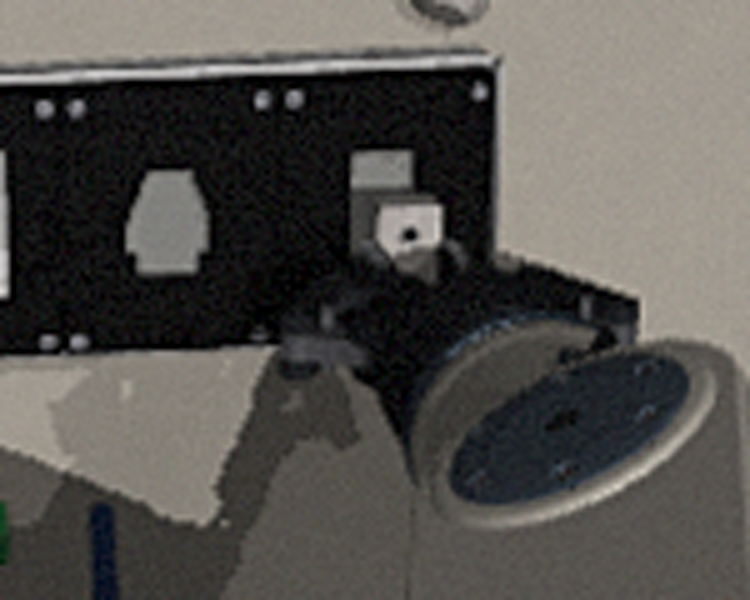

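View pics/b2.png

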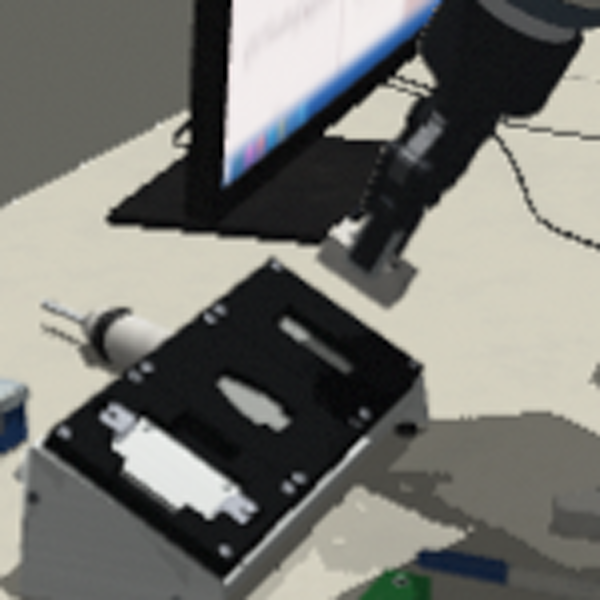

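```bash
cat > ov.py <<'E'
from plan import *
def overlay(name,fn,T,ext,hx,hy,h,box,s,out,extra=[]):
    f=np.load(fn,allow_pickle=True).item(); x0,y0,x1,y1=box
    c=crop(f,x0,y0,x1,y1,s,1.3)
    def dr(L,col):
        P=np.array(L,float)@T[:3,:3].T+T[:3,3]; q=((proj(f,P)-[x0,y0]+.5)*s-.5).round().astype(np.int32); cv2.polylines(c,[q],True,col,1)
    for z,col in((ext-h,(0,0,255)),(ext,(0,255,0))): dr([[-hx,-hy,z],[hx,-hy,z],[hx,hy,z],[-hx,hy,z]],col)
    for e in extra: 
        q=((proj(f,(np.array([e])@T[:3,:3].T+T[:3,3]))-[x0,y0]+.5)*s-.5).round().astype(int)[0]; cv2.circle(c,tuple(map(int,q)),3,(255,255,0),-1)
    cv2.imwrite(out,c)
E
python3 - <<'E'
from ov import *
s,T=state()
overlay("top","top1.npy",T,185.3,25,12.5,20,(390,180,440,230),12,"pics/b3.png",[[14,0,165.3]])
overlay("scene","scene1.npy",T,185.3,25,12.5,20,(315,160,375,210),12,"pics/b4.png")
E
```

```text
(no output)
```

View pics/b3.png

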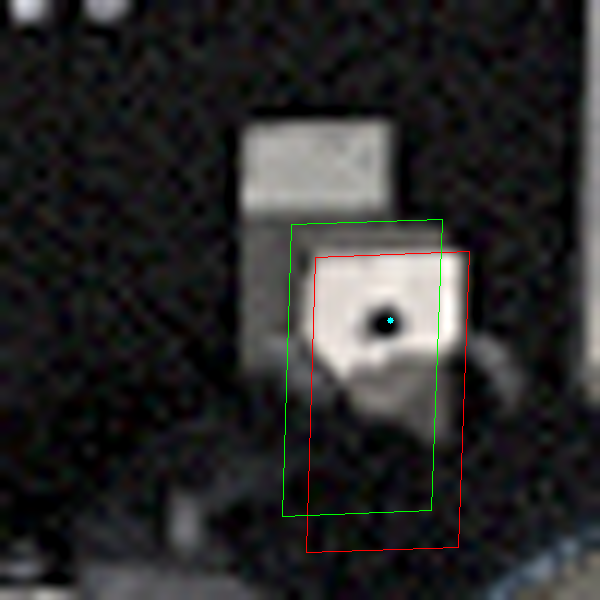

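View pics/b4.png

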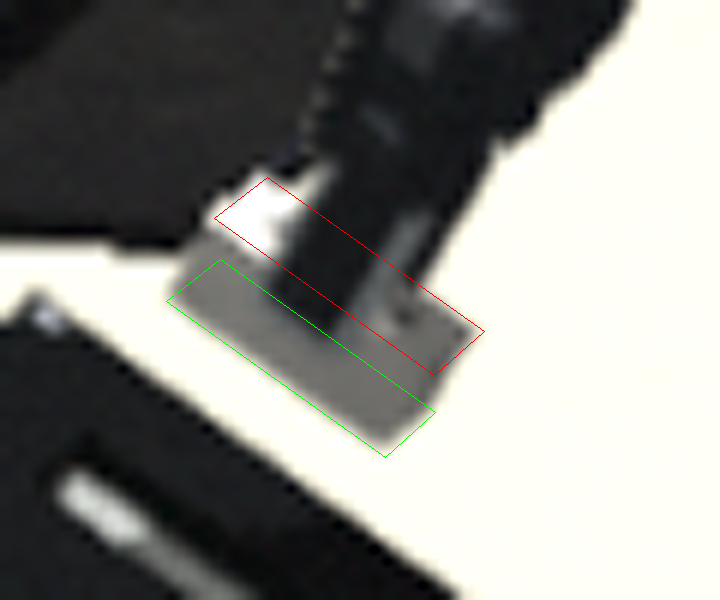

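```bash
cat >> plan.py <<'E'
def P(n,z,dx=-0.8,dy=-1.0): return INS[n]+M@[dx,dy,z]
E
python3 - <<'E'
from plan import *
goto(P("block",15),rackR(),185.3)
E
```

```text
clk 6.58 q6 0.49 open 0.261 F [ 0.3 -0.1 -0.9] | total rot deg [-0.3   0.27 -0.25] shift [ 0.8  3.5 34.5]
1 rows of [-0.0053, 0.0047, -0.0044] [0.85, 3.49, 34.51]
2 rows of [-0.0026, 0.0023, -0.0022] [0.4, 1.72, 17.26]
2 rows of [-0.0026, 0.0023, -0.0022] [0.4, 1.72, 17.26]
```

```bash
python3 -m creep '[[-0.0026,0.0023,-0.0022,0.4,1.8,9,1],[-0.0026,0.0023,-0.0022,0.4,1.7,9,1],[0,0,0,0,0,8,1],[0,0,0,0,0,7,1],[0,0,0,0,0,0,1],[0,0,0,0,0,0,1]]'
python3 - <<'E'
from plan import *
goto(P("block",4),rackR(),185.3)
E
```

```text
clock: 7.08
eef_pos: [518.4, -133.9, 245.1]
tcp_rot: [-3.14, -0.523, 0.068]
contact_force: [0.8, -1.0, -2.7]
opening: 0.259
clk 7.08 q6 0.34 open 0.259 F [ 0.8 -1.  -2.7] | total rot deg [-0.28  0.06  0.33] shift [-1.2  4.8 12.6]
1 rows of [-0.005, 0.001, 0.0057] [-1.15, 4.8, 12.63]
2 rows of [-0.0025, 0.0005, 0.0029] [-0.58, 2.39, 6.32]
2 rows of [-0.0025, 0.0005, 0.0029] [-0.58, 2.39, 6.32]
```

```bash
python3 -m creep '[[-0.0025,0.0005,0.003,-0.6,2.4,0,1],[-0.0025,0.0005,0.003,-0.6,2.4,0,1],[0,0,0,0,0,0,1],[0,0,0,0,0,0,1]]'
python3 - <<'E'
from plan import *
goto(P("block",4),rackR(),185.3); print(sense()["qpos"])
E
```

```text
clock: 7.42
eef_pos: [517.3, -138.1, 245.7]
tcp_rot: [3.142, -0.524, 0.062]
contact_force: [0.2, 0.3, -1.3]
opening: 0.262
clk 7.42 q6 0.34 open 0.262 F [ 0.2  0.3 -1.3] | total rot deg [-0.02 -0.04  0.05] shift [-0.3  0.6 13.9]
1 rows of [-0.0004, -0.0006, 0.0008] [-0.3, 0.6, 13.9]
2 rows of [-0.0002, -0.0003, 0.0004] [-0.15, 0.3, 6.95]
2 rows of [-0.0002, -0.0003, 0.0004] [-0.15, 0.3, 6.95]
[-0.32317816  0.37227003  2.12726487  0.90759699  0.24094148  0.33983125]
```

```bash
python3 -m creep '[[0,0,0,-0.1,0.2,3.5,1],[0,0,0,-0.1,0.2,3.5,1],[0,0,0,-0.1,0.2,3.5,1],[0,0,0,0,0,3,1],[0,0,0,0,0,0,1],[0,0,0,0,0,0,1]]'
python3 - <<'E'
from ov import *
goto(P("block",1),rackR(),185.3); 
f=grab_frame("top"); np.save("top1.npy",f,allow_pickle=True)
s,T=state()
overlay("top","top1.npy",T,185.3,25,12.5,20,(390,180,440,230),12,"pics/b5.png",[[14,0,165.3]])
E
```

```text
clock: 7.92
eef_pos: [524.5, -138.7, 233.1]
tcp_rot: [3.141, -0.525, 0.061]
contact_force: [-0.7, -0.7, -1.4]
opening: 0.26
clk 7.92 q6 0.26 open 0.260 F [-0.7 -0.7 -1.4] | total rot deg [ 0.02 -0.08  0.01] shift [-0.2 -0.5  2.3]
1 rows of [0.0004, -0.0014, 0.0002] [-0.18, -0.49, 2.33]
2 rows of [0.0002, -0.0007, 0.0001] [-0.09, -0.24, 1.17]
2 rows of [0.0002, -0.0007, 0.0001] [-0.09, -0.24, 1.17]
```

View pics/b5.png

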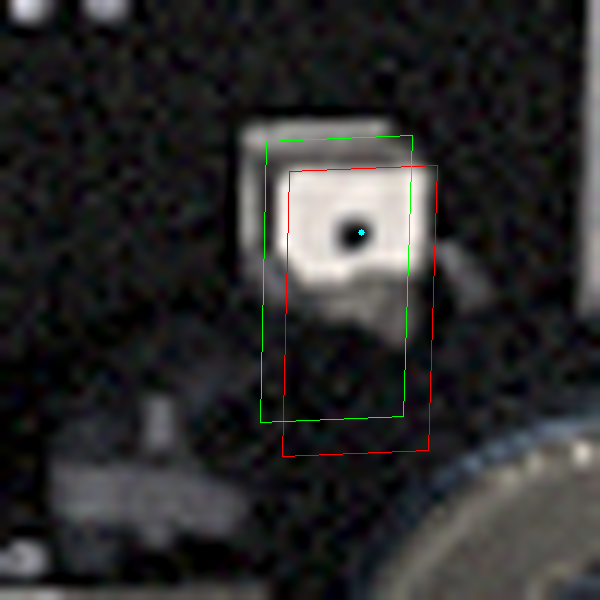

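```bash
sed -i 's/dx=-0.8,dy=-1.0/dx=-0.3,dy=-1.5/' plan.py; python3 -m creep '[[0,-0.001,0,0.3,0,1.5,1],[0,0,0,0,0,1.5,1],[0,0,0,0,0,1.5,1]]'; python3 -m creep '[[0,0,0,0,0,1.5,1],[0,0,0,0,0,1.5,1]]'
python3 - <<'E'
from plan import *
goto(P("block",-10),rackR(),185.3)
E
```

```text
clock: 8.22
eef_pos: [527.1, -138.5, 229.2]
tcp_rot: [3.141, -0.524, 0.062]
contact_force: [0.7, -0.1, -2.3]
opening: 0.259
clock: 8.38
eef_pos: [528.8, -138.5, 226.5]
tcp_rot: [3.141, -0.524, 0.062]
contact_force: [-0.5, 0.3, -1.5]
opening: 0.261
clk 8.38 q6 0.23 open 0.261 F [-0.5  0.3 -1.5] | total rot deg [ 0.03 -0.04  0.03] shift [-0.1  0.   5.5]
1 rows of [0.0005, -0.0006, 0.0005] [-0.14, 0.02, 5.48]
2 rows of [0.0003, -0.0003, 0.0003] [-0.07, 0.01, 2.74]
2 rows of [0.0003, -0.0003, 0.0003] [-0.07, 0.01, 2.74]
```

```bash
python3 -m creep '[[0,0,0,0,0,1.2,1],[0,0,0,0,0,1.2,1]]'; python3 -m creep '[[0,0,0,0,0,1,1],[0,0,0,0,0,1,1]]'; python3 -m creep '[[0,0,0,0,0,1,1]]';python3 -m creep '[[0,0,0,0,0,1,1]]'
python3 - <<'E'
from plan import *
goto(P("block",-10),rackR(),185.3)
E
```

```text
clock: 8.55
eef_pos: [530.1, -138.4, 224.1]
tcp_rot: [3.141, -0.524, 0.062]
contact_force: [0.8, 0.2, -0.8]
opening: 0.261
clock: 8.72
eef_pos: [531.3, -138.3, 222.1]
tcp_rot: [3.141, -0.524, 0.062]
contact_force: [0.6, 0.3, -1.5]
opening: 0.267
clock: 8.8
eef_pos: [531.6, -138.3, 221.4]
tcp_rot: [3.141, -0.524, 0.062]
contact_force: [-22.0, -1.4, 29.5]
opening: 0.265
clock: 8.88
eef_pos: [531.6, -138.3, 221.3]
tcp_rot: [3.141, -0.525, 0.062]
contact_force: [-26.0, -0.6, 33.4]
opening: 0.259
clk 8.88 q6 0.19 open 0.259 F [-26.   -0.6  33.4] | total rot deg [ 0.04 -0.09  0.03] shift [ 0.1  0.  -0.4]
1 rows of [0.0006, -0.0016, 0.0005] [0.06, 0.05, -0.36]
2 rows of [0.0003, -0.0008, 0.0002] [0.03, 0.02, -0.18]
2 rows of [0.0003, -0.0008, 0.0002] [0.03, 0.02, -0.18]
```

```bash
python3 -m creep '[[0,0,0,0,0,0,0.6],[0,0,0,0,0,0,0.5],[0,0,0,0,0,0,0.5],[0,0,0,0,0,-10,0.5],[0,0,0,0,0,-20,0.5],[0,0,0,0,0,-30,0.5],[0,0,0,0,0,-30,0.5]]' 
python3 - <<'E'
from ov import *
goto([440.7,-105.5,60],down(25.8))
T=np.eye(4); T[:3,:3]=rackR(); T[:3,3]=INS["block"]
f=grab_frame("top"); np.save("top1.npy",f,allow_pickle=True); cv2.imwrite("pics/b6.png",crop(f,390,170,450,230,10))
f=grab_frame("scene"); np.save("scene1.npy",f,allow_pickle=True); overlay("scene","scene1.npy",T,10,25,12.5,20,(300,180,360,230),12,"pics/b7.png")
E
```

```text
clock: 9.47
eef_pos: [486.6, -141.0, 297.7]
tcp_rot: [-3.141, -0.52, 0.06]
contact_force: [1.0, 0.4, 1.2]
opening: 0.499
clk 9.47 q6 0.58 open 0.499 F [1.  0.4 1.2] | total rot deg [  5.78 -29.41 -21.83] shift [-69.9 -38.2  34.1]
6 rows of [0.0168, -0.0855, -0.0635] [-9.19, -7.85, 8.35]
7 rows of [0.0144, -0.0733, -0.0544] [-7.8, -6.76, 7.22]
12 rows of [0.0084, -0.0428, -0.0318] [-4.44, -3.98, 4.29]
```

View pics/b6.png

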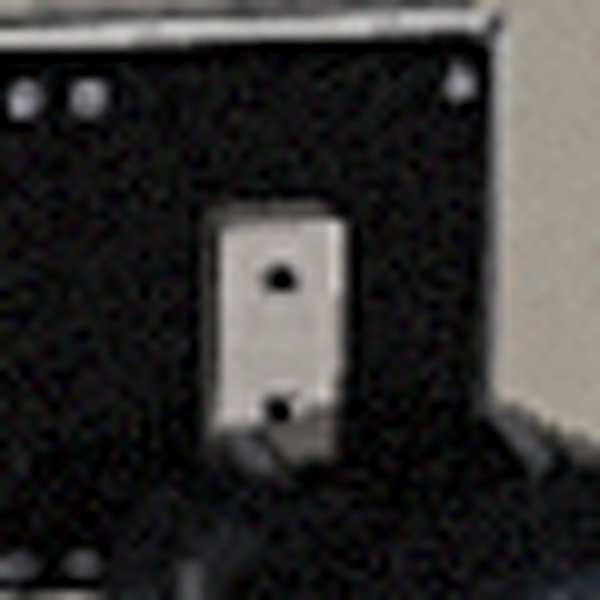

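View pics/b7.png

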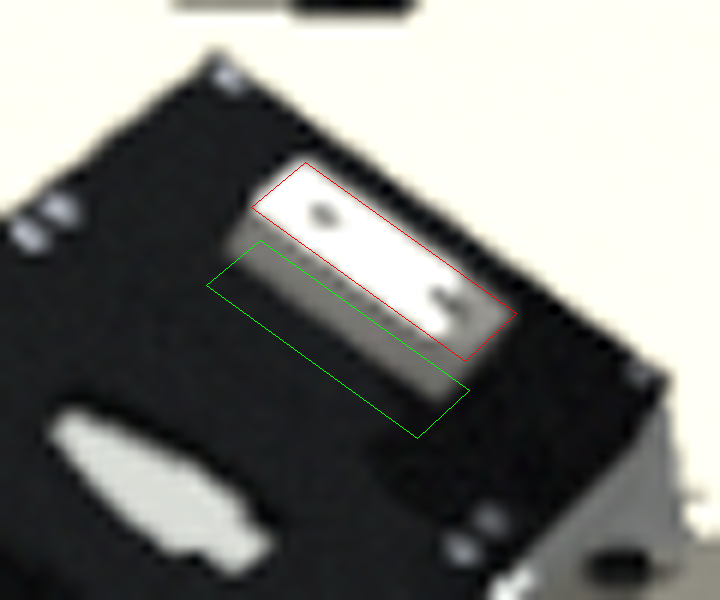

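The block is seated with about half its height proud, and it matches the red outline. Next is the plug.

```bash
python3 -m creep '[[0.0168,-0.0855,-0.0635,-9.2,-7.9,-6,0.45],[0.0168,-0.0855,-0.0635,-9.2,-7.9,8,0.45],[0.0168,-0.0855,-0.0635,-9.2,-7.9,8,0.45],[0.0168,-0.0855,-0.0635,-9.2,-7.9,8,0.45],[0.0168,-0.0855,-0.0635,-9.2,-7.9,8,0.45],[0.0168,-0.0855,-0.0635,-9.2,-7.9,8,0.45],[0,0,0,0,0,0,0.45]]' 
python3 - <<'E'
from plan import *
goto([434.4,-109.5,40],down(25.8))
E
```

```text
clock: 10.15
eef_pos: [436.3, -105.5, 248.6]
tcp_rot: [3.139, -0.001, 0.457]
contact_force: [0.2, 0.9, -0.4]
opening: 0.549
clk 10.15 q6 0.88 open 0.549 F [ 0.2  0.9 -0.4] | total rot deg [ 0.15 -0.04  0.39] shift [-3.5  2.6 35.2]
1 rows of [0.0026, -0.0007, 0.0068] [-3.49, 2.61, 35.2]
2 rows of [0.0013, -0.0004, 0.0034] [-1.74, 1.32, 17.6]
2 rows of [0.0013, -0.0004, 0.0034] [-1.74, 1.32, 17.6]
```

```bash
python3 -m creep '[[0.002,0,0.007,-3.4,2.6,5,0.45],[0,0,0,0,0,15,0.45],[0,0,0,0,0,20,0.45],[0,0,0,0,0,12,0.45],[0,0,0,0,0,4,0.45],[0,0,0,0,0,0,0.45]]' 
python3 - <<'E'
from plan import *
goto([434.4,-109.5,8.5],down(25.8),172.8)
f=grab_frame("scene"); cv2.imwrite("pics/d1.png",crop(f,340,190,450,290,6,1.5))
f=grab_frame("top"); cv2.imwrite("pics/d2.png",crop(f,360,250,440,330,6,1.8))
E
```

```text
clock: 10.65
eef_pos: [439.6, -110.6, 189.9]
tcp_rot: [3.138, -0.023, 0.438]
contact_force: [-0.0, 0.2, 0.0]
opening: 0.552
clk 10.65 q6 0.86 open 0.552 F [-0.   0.2  0. ] | total rot deg [ 0.24 -1.3  -0.7 ] shift [-4.5 -3.2  8.5]
1 rows of [0.0042, -0.0226, -0.0122] [-4.49, -3.25, 8.53]
2 rows of [0.0021, -0.0113, -0.0061] [-2.21, -1.62, 4.28]
2 rows of [0.0021, -0.0113, -0.0061] [-2.21, -1.62, 4.28]
```

View pics/d1.png

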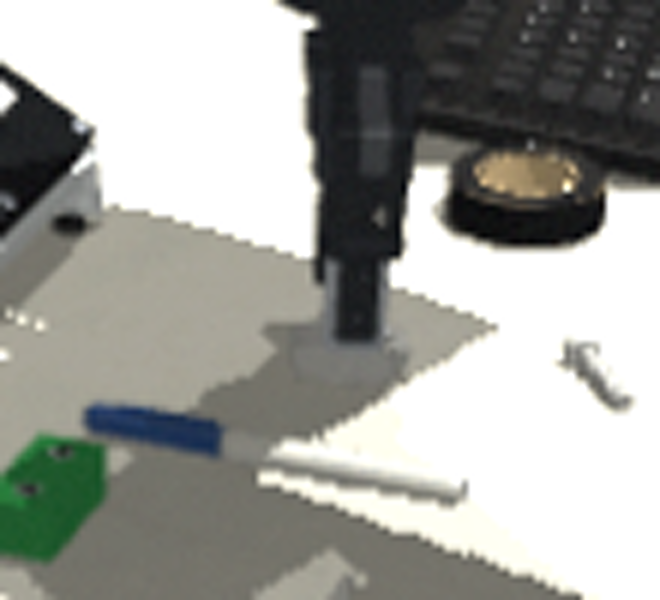

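View pics/d2.png

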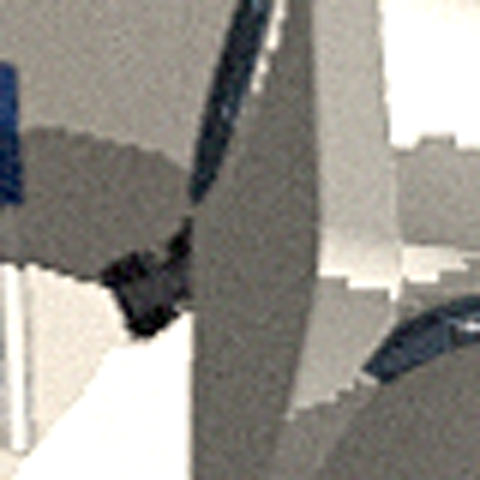

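```bash
python3 -m creep '[[0.002,-0.012,-0.006,-2.2,-1.6,-1,0.45],[0.002,-0.011,-0.006,-2.2,-1.6,0,0.45],[0,0,0,0,0,0,0.45],[0,0,0,0,0,0,0.45]]' 
python3 - <<'E'
from plan import *
goto([434.4,-109.5,8.5],down(25.8),172.8)
E
```

```text
clock: 11.08
eef_pos: [434.9, -110.0, 194.2]
tcp_rot: [3.138, -0.002, 0.45]
contact_force: [-0.1, -1.0, 0.5]
opening: 0.554
clk 11.08 q6 0.87 open 0.554 F [-0.1 -1.   0.5] | total rot deg [ 0.18 -0.09  0.01] shift [-0.3 -0.8 12.9]
1 rows of [0.0032, -0.0016, 0.0002] [-0.27, -0.76, 12.93]
2 rows of [0.0016, -0.0008, 0.0001] [-0.13, -0.38, 6.47]
2 rows of [0.0016, -0.0008, 0.0001] [-0.13, -0.38, 6.47]
```

```bash
python3 -m creep '[[0.003,-0.002,0,-0.3,-0.8,3.5,0.45],[0,0,0,0,0,4.5,0.45],[0,0,0,0,0,4,0.45],[0,0,0,0,0,0,0.45]]' 
python3 - <<'E'
from plan import *
goto([434.4,-109.5,8.5],down(25.8),172.8)
E
```

```text
clock: 11.42
eef_pos: [434.8, -109.3, 182.2]
tcp_rot: [3.14, -0.002, 0.451]
contact_force: [0.2, -0.4, -0.0]
opening: 0.557
clk 11.42 q6 0.87 open 0.557 F [ 0.2 -0.4 -0. ] | total rot deg [ 0.1  -0.1   0.03] shift [-0.4 -0.   0.9]
1 rows of [0.0017, -0.0018, 0.0005] [-0.42, -0.02, 0.89]
2 rows of [0.0008, -0.0009, 0.0002] [-0.21, -0.01, 0.45]
2 rows of [0.0008, -0.0009, 0.0002] [-0.21, -0.01, 0.45]
```

```bash
python3 -m creep '[[0,-0.002,0,-0.4,0,0.9,0.5],[0,0,0,0,0,0,0.7],[0,0,0,0,0,0,1],[0,0,0,0,0,0,1],[0,0,0,0,0,0,1]]' 50
python3 - <<'E'
from plan import *
goto([434.4,-109.5,8.5],down(25.8),172.8)
f=grab_frame("scene"); cv2.imwrite("pics/d3.png",crop(f,380,220,430,270,12,1.5))
E
```

```text
clock: 11.83
eef_pos: [434.4, -109.4, 181.1]
tcp_rot: [3.141, 0.001, 0.451]
contact_force: [-0.1, 0.8, -0.5]
opening: 0.356
clk 11.83 q6 0.87 open 0.356 F [-0.1  0.8 -0.5] | total rot deg [0.04 0.08 0.03] shift [ 0.   0.1 -0.2]
1 rows of [0.0007, 0.0014, 0.0005] [0.02, 0.07, -0.21]
2 rows of [0.0004, 0.0007, 0.0003] [0.01, 0.03, -0.11]
2 rows of [0.0004, 0.0007, 0.0003] [0.01, 0.03, -0.11]
```

View pics/d3.png

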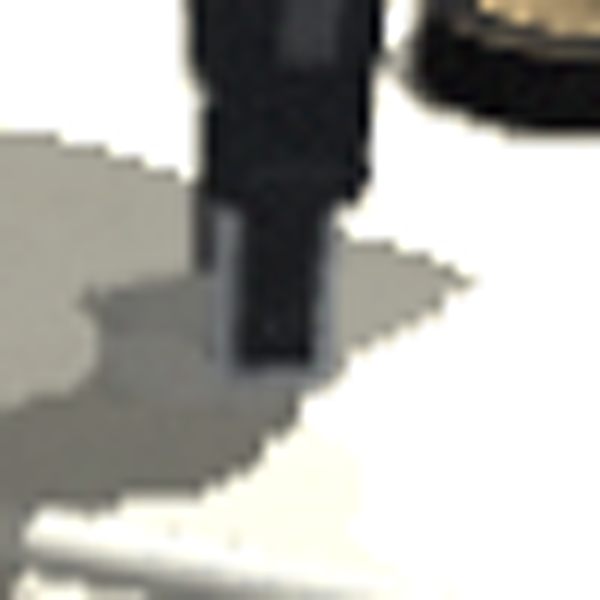

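```bash
python3 -m creep '[[0,0,0,0,0,-8,1],[0,0,0,0,0,-25,1],[0,0,0,0,0,-40,1],[0,0,0,0,0,-30,1],[0,0,0,0,0,0,1]]' 80
python3 - <<'E'
from plan import *
goto(P("plug",40,-7.3),rackR(),181.2)
E
```

```text
clock: 12.3
eef_pos: [433.5, -109.1, 287.8]
tcp_rot: [-3.138, 0.007, 0.451]
contact_force: [2.6, -0.6, -0.9]
opening: 0.342
clk 12.30 q6 0.87 open 0.342 F [ 2.6 -0.6 -0.9] | total rot deg [-5.97 30.03 21.78] shift [ 82.6 -24.3  29.4]
6 rows of [-0.0174, 0.0873, 0.0634] [11.77, -6.41, 7.61]
7 rows of [-0.0149, 0.0749, 0.0543] [10.03, -5.55, 6.58]
12 rows of [-0.0087, 0.0437, 0.0317] [5.75, -3.32, 3.92]
```

```bash
python3 -m creep '[[-0.0174,0.087,0.063,11.8,-6.4,2,1],[-0.0174,0.087,0.063,11.8,-6.4,2,1],[-0.0174,0.087,0.063,11.8,-6.4,6,1],[-0.0174,0.087,0.063,11.8,-6.4,6,1],[-0.0174,0.087,0.063,11.8,-6.4,6,1],[-0.0174,0.087,0.063,11.8,-6.4,6,1],[0,0,0,0,0,0,1],[0,0,0,0,0,0,1]]'
python3 - <<'E'
from plan import *
goto(P("plug",40,-7.3),rackR(),181.2)
E
```

```text
clock: 12.97
eef_pos: [496.4, -50.7, 280.9]
tcp_rot: [-3.139, -0.548, 0.04]
contact_force: [-0.8, 0.6, -0.9]
opening: 0.341
clk 12.97 q6 0.86 open 0.341 F [-0.8  0.6 -0.9] | total rot deg [ 0.48 -1.39 -1.04] shift [-11.4   0.7  20. ]
1 rows of [0.0084, -0.0243, -0.0181] [-11.41, 0.67, 19.95]
2 rows of [0.0042, -0.0122, -0.0091] [-5.65, 0.33, 10.01]
2 rows of [0.0042, -0.0122, -0.0091] [-5.65, 0.33, 10.01]
```

```bash
python3 -m creep '[[0.004,-0.012,-0.009,-5.6,0.4,5,1],[0.004,-0.012,-0.009,-5,0.3,5,1],[0,0,0,0,0,5,1],[0,0,0,0,0,0,1],[0,0,0,0,0,0,1]]'
cat > ovp.py <<'E'
from plan import *
sh=[[-13.5,-16.5],[-2,-16.5],[20.5,-8],[20.5,8],[-2,16.5],[-13.5,16.5]]
def ovp(fn,T,ext,box,s,out,x0p=7):
    f=np.load(fn,allow_pickle=True).item(); x0,y0,x1,y1=box; c=crop(f,x0,y0,x1,y1,s,1.4)
    for z,col in((ext-14.5,(0,0,255)),(ext,(0,255,0))):
        P_=np.array([[a+x0p,b,z] for a,b in sh])@T[:3,:3].T+T[:3,3]; q=((proj(f,P_)-[x0,y0]+.5)*s-.5).round().astype(np.int32); cv2.polylines(c,[q],True,col,1)
    cv2.imwrite(out,c)
E
python3 - <<'E'
from ovp import *
goto(P("plug",20,-7.3),rackR(),181.2)
s,T=state()
for n in("top","scene"):
  f=grab_frame(n); np.save(n+"1.npy",f,allow_pickle=True)
ovp("top1.npy",T,181.2,(350,175,410,235),10,"pics/e1.png"); ovp("scene1.npy",T,181.2,(280,165,350,225),10,"pics/e2.png")
E
```

```text
clock: 13.38
eef_pos: [492.7, -51.7, 262.1]
tcp_rot: [3.139, -0.511, 0.079]
contact_force: [-0.3, 0.2, 0.1]
opening: 0.346
clk 13.38 q6 0.76 open 0.346 F [-0.3  0.2  0.1] | total rot deg [-0.33  0.69  0.88] shift [ 2.  -0.  25.8]
1 rows of [-0.0058, 0.0121, 0.0154] [2.0, -0.01, 25.79]
2 rows of [-0.0029, 0.006, 0.0077] [0.96, -0.03, 12.9]
2 rows of [-0.0029, 0.006, 0.0077] [0.96, -0.03, 12.9]
```

View pics/e1.png

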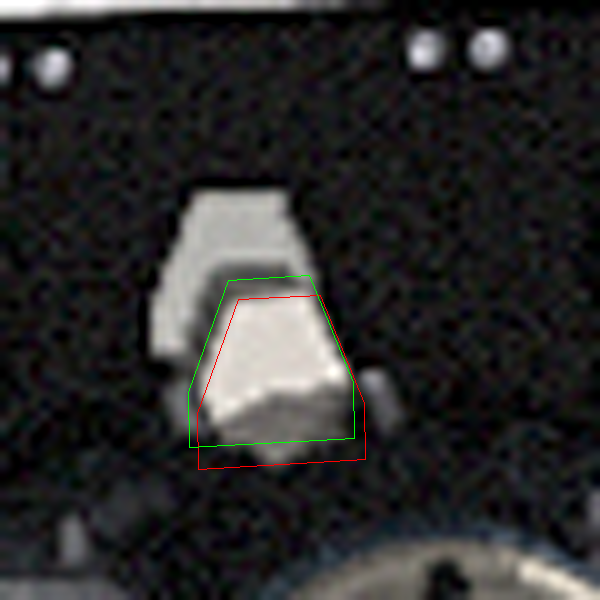

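View pics/e2.png

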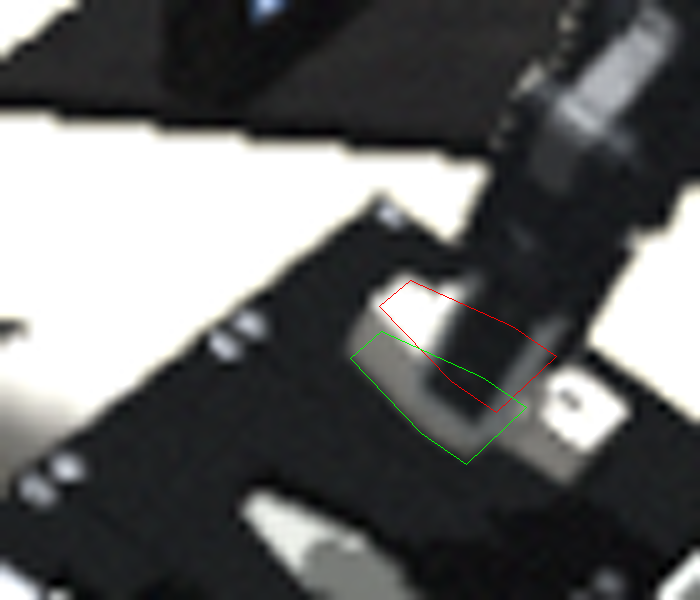

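```bash
python3 -m creep '[[-0.003,0.006,0.008,0.7,-0.6,6,1],[-0.003,0.006,0.008,0.7,-0.6,7,1],[0,0,0,0,0,6,1],[0,0,0,0,0,5,1],[0,0,0,0,0,0,1],[0,0,0,0,0,0,1]]'
python3 - <<'E'
from ovp import *
goto(P("plug",5,-7.8,-0.3),rackR(),181.2)
E
```

```text
clock: 13.98
eef_pos: [506.5, -50.1, 244.0]
tcp_rot: [3.141, -0.527, 0.063]
contact_force: [-0.2, -0.9, -0.1]
opening: 0.343
clk 13.98 q6 0.58 open 0.343 F [-0.2 -0.9 -0.1] | total rot deg [ 0.   -0.19  0.1 ] shift [-1.8 -0.6 18.2]
1 rows of [0.0001, -0.0032, 0.0017] [-1.81, -0.62, 18.2]
2 rows of [0.0, -0.0016, 0.0009] [-0.9, -0.31, 9.1]
2 rows of [0.0, -0.0016, 0.0009] [-0.9, -0.31, 9.1]
```

```bash
python3 -m creep '[[0,-0.003,0.002,-1.6,-0.6,4,1],[0,0,0,0,0,5,1],[0,0,0,0,0,5,1],[0,0,0,0,0,3,1],[0,0,0,0,0,0,1],[0,0,0,0,0,0,1]]'
python3 - <<'E'
from ovp import *
goto(P("plug",2,-7.8,-0.3),rackR(),181.2)
s,T=state()
for n in("top","scene"):
  f=grab_frame(n); np.save(n+"1.npy",f,allow_pickle=True)
ovp("top1.npy",T,181.2,(350,175,410,235),12,"pics/e3.png"); cv2.imwrite("pics/e4.png",crop(f,280,170,350,230,10,1.4))
E
```

```text
clock: 14.48
eef_pos: [513.5, -49.2, 230.7]
tcp_rot: [3.141, -0.526, 0.063]
contact_force: [0.9, -0.6, 0.0]
opening: 0.339
clk 14.48 q6 0.42 open 0.339 F [ 0.9 -0.6  0. ] | total rot deg [-0.05 -0.15  0.11] shift [-1.3 -0.1  6.2]
1 rows of [-0.0009, -0.0027, 0.002] [-1.29, -0.11, 6.16]
2 rows of [-0.0005, -0.0014, 0.001] [-0.65, -0.06, 3.08]
2 rows of [-0.0005, -0.0014, 0.001] [-0.65, -0.06, 3.08]
```

View pics/e3.png

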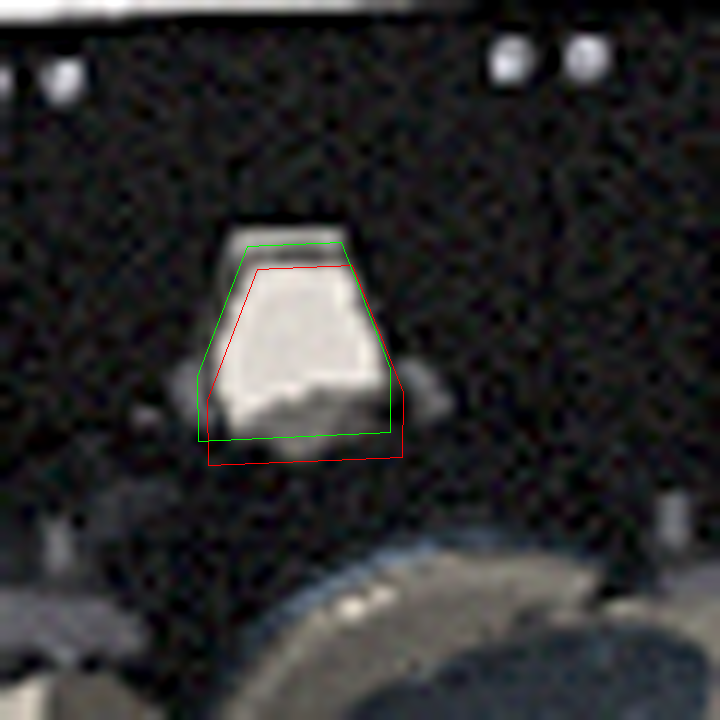

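View pics/e4.png

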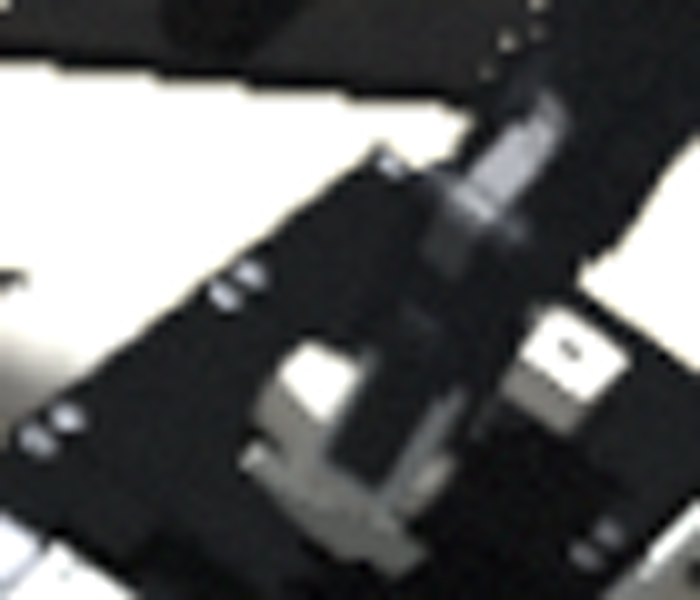

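```bash
python3 -m creep '[[0,-0.0025,0.002,-0.9,0.6,1.5,1],[0,0,0,0,0,2,1],[0,0,0,0,0,2,1],[0,0,0,0,0,0,1]]'
python3 - <<'E'
from ovp import *
goto(P("plug",0,-7.5,-1),rackR(),181.2)
E
```

```text
clock: 14.92
eef_pos: [515.6, -49.8, 226.1]
tcp_rot: [-3.141, -0.525, 0.061]
contact_force: [0.1, 0.2, -0.2]
opening: 0.34
clk 14.92 q6 0.36 open 0.340 F [ 0.1  0.2 -0.2] | total rot deg [-0.03 -0.08  0.02] shift [-0.4 -0.2  3.1]
1 rows of [-0.0006, -0.0015, 0.0003] [-0.41, -0.2, 3.09]
2 rows of [-0.0003, -0.0007, 0.0001] [-0.2, -0.1, 1.55]
2 rows of [-0.0003, -0.0007, 0.0001] [-0.2, -0.1, 1.55]
```

```bash
python3 -m creep '[[0,-0.001,0,-0.4,-0.2,1.5,1],[0,0,0,0,0,1.5,1]]';python3 -m creep '[[0,0,0,0,0,1.2,1],[0,0,0,0,0,1.2,1]]';python3 -m creep '[[0,0,0,0,0,1.2,1],[0,0,0,0,0,1.2,1]]'
python3 - <<'E'
from ovp import *
goto(P("plug",-7,-7.5,-1),rackR(),181.2)
E
```

```text
clock: 15.08
eef_pos: [516.8, -49.6, 223.1]
tcp_rot: [-3.141, -0.524, 0.061]
contact_force: [0.7, 0.1, -0.2]
opening: 0.34
clock: 15.25
eef_pos: [518.2, -49.4, 220.7]
tcp_rot: [-3.141, -0.524, 0.061]
contact_force: [0.7, -0.7, -0.1]
opening: 0.343
clock: 15.42
eef_pos: [519.5, -49.3, 218.3]
tcp_rot: [-3.141, -0.524, 0.061]
contact_force: [1.2, -0.1, -0.6]
opening: 0.341
clk 15.42 q6 0.26 open 0.341 F [ 1.2 -0.1 -0.6] | total rot deg [-0.04 -0.    0.01] shift [0.1 0.1 1.4]
1 rows of [-0.0006, -0.0, 0.0003] [0.13, 0.06, 1.41]
2 rows of [-0.0003, -0.0, 0.0001] [0.06, 0.03, 0.7]
2 rows of [-0.0003, -0.0, 0.0001] [0.06, 0.03, 0.7]
```

Going in freely: it's at −5.6 mm with no contact.

```bash
python3 -m creep '[[0,0,0,0,0,1,1]]';python3 -m creep '[[0,0,0,0,0,1,1]]';python3 -m creep '[[0,0,0,0,0,0.8,1]]'
python3 - <<'E'
from ovp import *
goto(P("plug",-7,-7.5,-1),rackR(),181.2)
E
```

```text
clock: 15.5
eef_pos: [520.1, -49.3, 217.2]
tcp_rot: [-3.141, -0.524, 0.062]
contact_force: [-1.2, -0.5, -0.8]
opening: 0.343
clock: 15.58
eef_pos: [520.4, -49.2, 216.5]
tcp_rot: [-3.141, -0.524, 0.061]
contact_force: [-20.3, -0.7, 32.3]
opening: 0.343
clock: 15.67
eef_pos: [520.3, -49.2, 216.4]
tcp_rot: [-3.141, -0.525, 0.061]
contact_force: [-20.4, -1.2, 30.1]
opening: 0.338
clk 15.67 q6 0.21 open 0.338 F [-20.4  -1.2  30.1] | total rot deg [-0.03 -0.06  0.01] shift [ 0.3  0.1 -0.6]
1 rows of [-0.0005, -0.001, 0.0002] [0.33, 0.09, -0.59]
2 rows of [-0.0003, -0.0005, 0.0001] [0.16, 0.05, -0.29]
2 rows of [-0.0003, -0.0005, 0.0001] [0.16, 0.05, -0.29]
```

Floor felt at −7.6 mm, about where it should be. Releasing.

```bash
python3 -m creep '[[0,0,0,0,0,0,0.5],[0,0,0,0,0,0,0.45],[0,0,0,0,0,0,0.45],[0,0,0,0,0,-10,0.45],[0,0,0,0,0,-20,0.45],[0,0,0,0,0,-30,0.45],[0,0,0,0,0,-35,0.45],[0,0,0,0,0,-35,0.3],[0,0,0,0,0,0,0.3]]' 
python3 - <<'E'
from ovp import *
goto([507.2,340.8,60],down(-3),170.5)
T=np.eye(4); T[:3,:3]=rackR(); T[:3,3]=INS["plug"]
for n in("top","scene"):
  f=grab_frame(n); np.save(n+"1.npy",f,allow_pickle=True)
ovp("top1.npy",T,7,(350,175,410,235),10,"pics/e5.png",0)
ovp("scene1.npy",T,7,(270,180,350,240),10,"pics/e6.png",0)
E
```

```text
clock: 16.42
eef_pos: [459.8, -53.2, 320.9]
tcp_rot: [-3.141, -0.521, 0.06]
contact_force: [1.0, -0.2, 0.4]
opening: 0.703
clk 16.42 q6 1.02 open 0.703 F [ 1.  -0.2  0.4] | total rot deg [ -1.7  -29.8    6.32] shift [  16.7 -390.4  114. ]
11 rows of [-0.0027, -0.0473, 0.01] [2.13, -35.72, 9.47]
12 rows of [-0.0025, -0.0433, 0.0092] [1.96, -32.74, 8.68]
22 rows of [-0.0014, -0.0236, 0.005] [1.08, -17.86, 4.71]
```

View pics/e5.png

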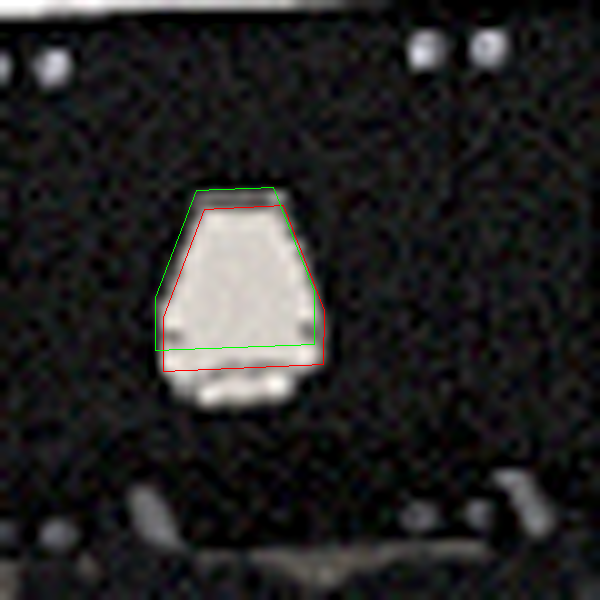

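View pics/e6.png

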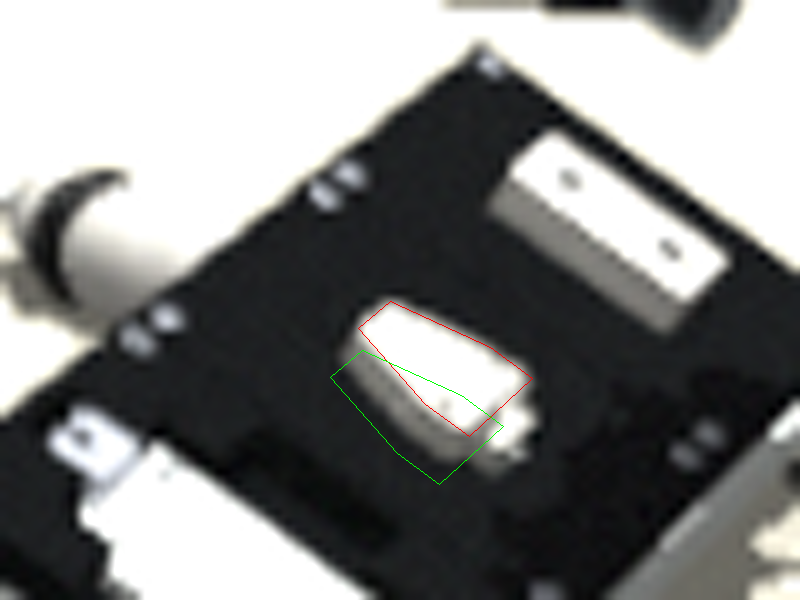

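Both parts are seated. Now the blank: it lies at (190,257) in the top view, the only loose plate with four corner dots. The first enlarged crop confirmed that.

```bash
python3 -m creep '[[-0.0027,-0.0473,0.01,2.1,-35.7,-5,0.3],[-0.0027,-0.0473,0.01,2.1,-35.7,0,0.3],[-0.0027,-0.0473,0.01,2.1,-35.7,5,0.3],[-0.0027,-0.0473,0.01,2.1,-35.7,9.5,0.3],[-0.0027,-0.0473,0.01,2.1,-35.7,9.5,0.3],[-0.0027,-0.0473,0.01,2.1,-35.7,9.5,0.3],[-0.0027,-0.0473,0.01,2.1,-35.7,9.5,0.3],[-0.0027,-0.0473,0.01,2.1,-35.7,9.5,0.3],[-0.0027,-0.0473,0.01,2.1,-30,9.5,0.3],[-0.0027,-0.0473,0.01,2.1,-15,9.5,0.3]]'
python3 - <<'E'
from plan import *
goto([507.1,341,60],down(-3),170.0)
E
```

```text
clock: 17.35
eef_pos: [491.5, 266.3, 247.2]
tcp_rot: [-3.13, -0.051, -0.034]
contact_force: [0.2, 0.3, -0.9]
opening: 0.699
clk 17.35 q6 2.12 open 0.699 F [ 0.2  0.3 -0.9] | total rot deg [-0.68 -2.93  1.05] shift [ 12.1 -75.   18.7]
2 rows of [-0.006, -0.0256, 0.0092] [5.99, -37.56, 9.17]
3 rows of [-0.004, -0.017, 0.0061] [3.98, -25.05, 6.07]
4 rows of [-0.003, -0.0128, 0.0046] [2.98, -18.79, 4.54]
```

```bash
python3 -m creep '[[-0.006,-0.0256,0.009,6,-35,6,0.35],[-0.006,-0.0256,0.009,6,-28,6,0.38],[0,0,0,0,-6,3,0.38],[0,0,0,0,0,0,0.38],[0,0,0,0,0,0,0.38]]'
python3 - <<'E'
from plan import *
goto([507.1,341,30],down(-3),170.0)
E
```

```text
clock: 17.77
eef_pos: [505.2, 344.3, 218.5]
tcp_rot: [3.14, 0.022, -0.045]
contact_force: [-0.3, 0.5, -0.2]
opening: 0.619
clk 17.77 q6 2.20 open 0.619 F [-0.3  0.5 -0.2] | total rot deg [0.09 1.26 0.43] shift [ 2.4  3.2 18.5]
1 rows of [0.0016, 0.0219, 0.0075] [2.43, 3.23, 18.45]
2 rows of [0.0008, 0.011, 0.0038] [1.17, 1.62, 9.23]
2 rows of [0.0008, 0.011, 0.0038] [1.17, 1.62, 9.23]
```

```bash
python3 -m creep '[[0,0.011,0.004,1.2,1.6,6,0.38],[0,0.011,0.004,1.2,1.6,6,0.38],[0,0,0,0,0,0,0.38],[0,0,0,0,0,0,0.38]]'
python3 - <<'E'
from plan import *
goto([507.1,341,12],down(-3),170.0)
f=grab_frame("scene"); cv2.imwrite("pics/g1.png",crop(f,200,280,320,400,5))
f=grab_frame("top"); cv2.imwrite("pics/g2.png",crop(f,150,210,250,310,5))
E
```

```text
clock: 18.1
eef_pos: [506.3, 337.0, 203.5]
tcp_rot: [3.138, 0.001, -0.055]
contact_force: [-0.1, 0.1, 0.3]
opening: 0.617
clk 18.10 q6 2.21 open 0.617 F [-0.1  0.1  0.3] | total rot deg [ 0.18  0.04 -0.14] shift [ 0.6 -4.1 21.5]
1 rows of [0.0032, 0.0006, -0.0025] [0.59, -4.08, 21.53]
2 rows of [0.0016, 0.0003, -0.0013] [0.29, -2.03, 10.77]
2 rows of [0.0016, 0.0003, -0.0013] [0.29, -2.03, 10.77]
```

View pics/g1.png

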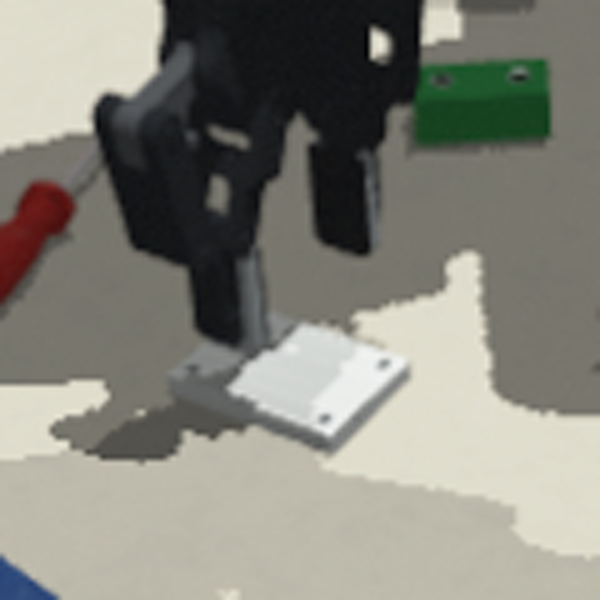

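View pics/g2.png

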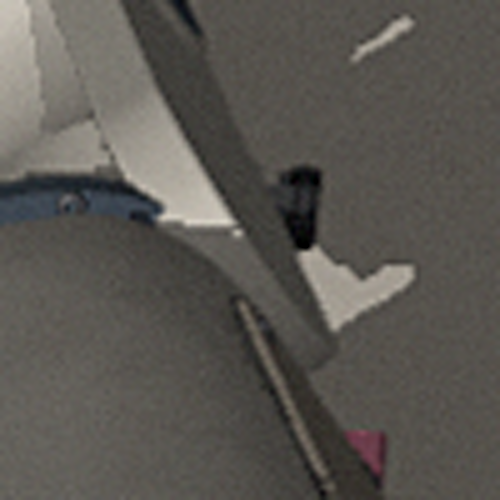

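```bash
python3 -m creep '[[0.002,0,-0.002,0.6,-4,3,0.38],[0,0,0,0,0,6,0.38],[0,0,0,0,0,0,0.38],[0,0,0,0,0,0,0.38]]'
python3 - <<'E'
from plan import *
goto([507.1,341,10],down(-3),170.0)
E
```

```text
clock: 18.53
eef_pos: [508.0, 341.3, 195.6]
tcp_rot: [-3.14, -0.002, -0.054]
contact_force: [-0.7, 0.1, 1.0]
opening: 0.623
clk 18.53 q6 2.21 open 0.623 F [-0.7  0.1  1. ] | total rot deg [-0.07 -0.1  -0.07] shift [-0.9  0.4 15.6]
1 rows of [-0.0011, -0.0017, -0.0013] [-0.91, 0.35, 15.64]
2 rows of [-0.0006, -0.0008, -0.0006] [-0.45, 0.17, 7.82]
2 rows of [-0.0006, -0.0008, -0.0006] [-0.45, 0.17, 7.82]
```

```bash
python3 -m creep '[[-0.001,-0.0017,0,-0.9,0.3,6,0.38],[0,0,0,0,0,7,0.38],[0,0,0,0,0,6,0.38],[0,0,0,0,0,3,0.38],[0,0,0,0,0,1,0.38]]'
python3 -m creep '[[0,0,0,0,0,1,0.38],[0,0,0,0,0,1,0.38]]'
```

```text
clock: 18.95
eef_pos: [506.9, 341.2, 170.3]
tcp_rot: [-3.141, 0.0, -0.053]
contact_force: [-0.1, 0.3, 0.9]
opening: 0.619
clock: 19.12
eef_pos: [507.0, 341.3, 169.8]
tcp_rot: [3.141, 0.001, -0.053]
contact_force: [-5.6, -4.0, 20.8]
opening: 0.62
```

```bash
python3 -m creep '[[0,0,0,0,0,1,0.38],[0,0,0,0,0,1,0.38]]'
```

```text
clock: 19.28
eef_pos: [507.0, 341.3, 169.9]
tcp_rot: [3.141, 0.001, -0.053]
contact_force: [-2.6, -2.4, 12.4]
opening: 0.619
```

```bash
python3 -m creep '[[0,0,0,0,0,-4,0.38],[0,0,0,0,0,-2,0.38],[0,0,0,0,0,0,0.38]]'
python3 - <<'E'
from plan import *
goto([507.1,341,4.6],down(-3),171.4)
E
```

```text
clock: 19.53
eef_pos: [507.2, 341.4, 176.7]
tcp_rot: [3.141, 0.001, -0.053]
contact_force: [-0.9, -0.0, 0.4]
opening: 0.617
clk 19.53 q6 2.21 open 0.617 F [-0.9 -0.   0.4] | total rot deg [ 0.02  0.04 -0.05] shift [-0.   0.4  0.7]
1 rows of [0.0003, 0.0007, -0.0008] [-0.03, 0.42, 0.73]
2 rows of [0.0001, 0.0003, -0.0004] [-0.01, 0.21, 0.37]
2 rows of [0.0001, 0.0003, -0.0004] [-0.01, 0.21, 0.37]
```

```bash
python3 -m creep '[[0,0,0,0,0.4,0.7,0.45],[0,0,0,0,0,0,0.7],[0,0,0,0,0,0,1],[0,0,0,0,0,0,1],[0,0,0,0,0,0,1]]' 60
python3 -m creep '[[0,0,0,0,0,-6,1],[0,0,0,0,0,-15,1],[0,0,0,0,0,-30,1],[0,0,0,0,0,-40,1],[0,0,0,0,0,-30,1],[0,0,0,0,0,0,1]]'
python3 - <<'E'
from plan import *
goto(P("mag",40,-0.3,-0.5),rackR(),176)
f=grab_frame("scene"); cv2.imwrite("pics/g3.png",crop(f,200,210,320,330,5))
E
```

```text
clock: 19.95
eef_pos: [507.3, 341.1, 176.7]
tcp_rot: [3.142, 0.0, -0.053]
contact_force: [-0.9, 1.0, 2.9]
opening: 0.483
clock: 20.45
eef_pos: [506.2, 340.3, 299.3]
tcp_rot: [3.136, 0.008, -0.053]
contact_force: [0.7, 1.0, 0.5]
opening: 0.483
clk 20.45 q6 2.21 open 0.483 F [0.7 1.  0.5] | total rot deg [ 2.   30.42 -6.32] shift [ 10.3 300.8  44. ]
8 rows of [0.0044, 0.0664, -0.0138] [-1.8, 37.71, 5.01]
9 rows of [0.0039, 0.059, -0.0123] [-1.64, 33.52, 4.44]
16 rows of [0.0022, 0.0332, -0.0069] [-1.01, 18.85, 2.47]
```

View pics/g3.png

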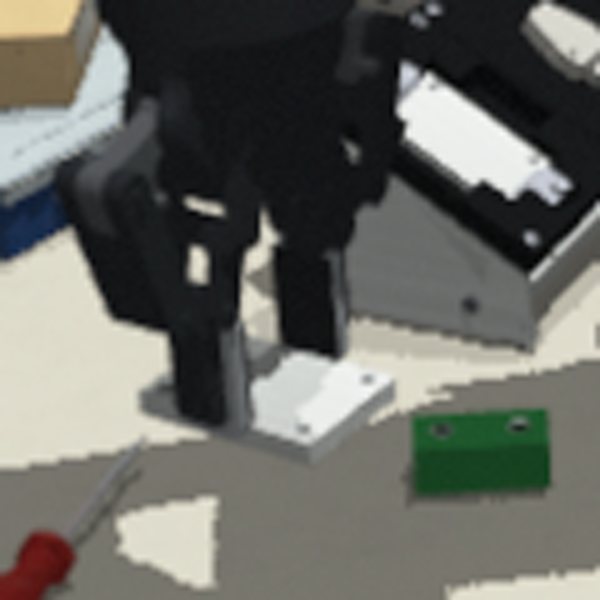

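```bash
python3 -m creep '[[0.0044,0.066,-0.0138,-1.8,36,3,1],[0.0044,0.066,-0.0138,-1.8,36,3,1],[0.0044,0.066,-0.0138,-1.8,36,3,1],[0.0044,0.066,-0.0138,-1.8,36,3,1],[0.0044,0.066,-0.0138,-1.8,36,3,1],[0.0044,0.066,-0.0138,-1.8,36,3,1],[0.0044,0.066,-0.0138,-1.8,30,3,1],[0.0044,0.05,-0.0138,-1.8,15,3,1],[0,0,0,0,0,0,1],[0,0,0,0,0,0,1]]'
python3 - <<'E'
from plan import *
goto(P("mag",40,-0.3,-0.5),rackR(),176.6)
E
```

```text
clock: 21.33
eef_pos: [488.5, 70.2, 260.8]
tcp_rot: [3.14, -0.514, 0.072]
contact_force: [-0.9, 0.1, -0.4]
opening: 0.485
clk 21.33 q6 1.95 open 0.485 F [-0.9  0.1 -0.4] | total rot deg [-0.23  0.58  0.53] shift [ 6.3 31.8  7.5]
1 rows of [-0.004, 0.01, 0.0092] [6.25, 31.79, 7.46]
2 rows of [-0.002, 0.005, 0.0046] [3.15, 15.89, 3.75]
2 rows of [-0.002, 0.005, 0.0046] [3.15, 15.89, 3.75]
```

```bash
python3 -m creep '[[-0.002,0.005,0.0046,3,15,3,1],[-0.002,0.005,0.0046,3,12,3,1],[0,0,0,0,3,2,1],[0,0,0,0,0,0,1],[0,0,0,0,0,0,1]]'
python3 - <<'E'
from ov import *
goto(P("mag",20,-0.3,-0.5),rackR(),176.6)
s,T=state(); 
for n in("top","scene"):
  f=grab_frame(n); np.save(n+"1.npy",f,allow_pickle=True)
overlay("top","top1.npy",T,176.6,32,22,8,(300,175,360,235),10,"pics/i1.png"); overlay("scene","scene1.npy",T,176.6,32,22,8,(240,170,320,250),8,"pics/i2.png")
E
```

```text
clock: 21.75
eef_pos: [500.0, 43.7, 254.6]
tcp_rot: [-3.139, -0.513, 0.061]
contact_force: [-0.9, -1.2, -0.6]
opening: 0.483
clk 21.75 q6 1.68 open 0.483 F [-0.9 -1.2 -0.6] | total rot deg [-0.16  0.59 -0.01] shift [ 1.2  4.6 17.3]
1 rows of [-0.0029, 0.0102, -0.0002] [1.24, 4.6, 17.28]
2 rows of [-0.0014, 0.0051, -0.0001] [0.6, 2.3, 8.64]
2 rows of [-0.0014, 0.0051, -0.0001] [0.6, 2.3, 8.64]
```

View pics/i1.png

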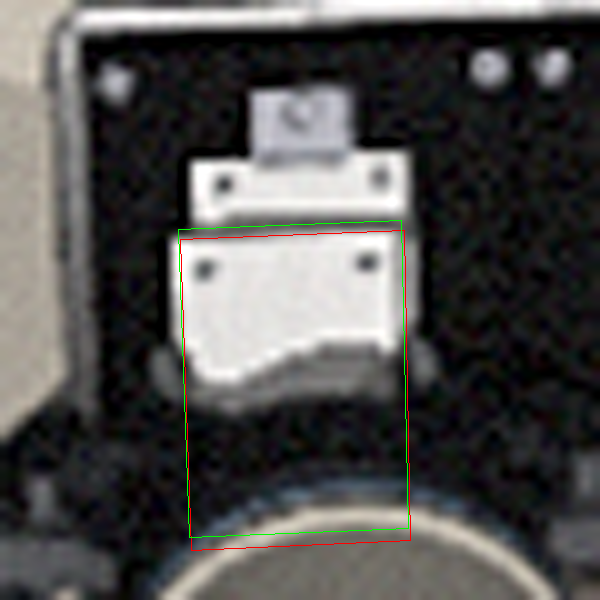

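View pics/i2.png

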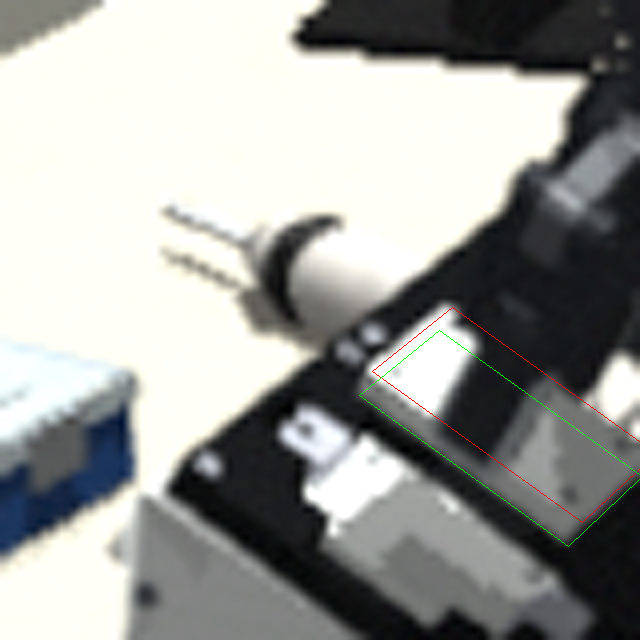

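```bash
python3 -m creep '[[-0.0015,0.005,0,0.8,2.7,3,1],[-0.0015,0.005,0,0.7,2.7,4,1],[0,0,0,0,0,5,1],[0,0,0,0,0,0,1],[0,0,0,0,0,0,1]]'
python3 - <<'E'
from ov import *
goto(P("mag",8,0,-1.3),rackR(),176.6)
E
```

```text
clock: 22.27
eef_pos: [508.3, 40.3, 244.1]
tcp_rot: [3.141, -0.525, 0.065]
contact_force: [-0.3, -0.7, 0.2]
opening: 0.476
clk 22.27 q6 1.67 open 0.476 F [-0.3 -0.7  0.2] | total rot deg [-0.08 -0.06  0.18] shift [-0.4  1.5 16.3]
1 rows of [-0.0014, -0.0011, 0.0031] [-0.4, 1.54, 16.26]
2 rows of [-0.0007, -0.0005, 0.0015] [-0.2, 0.77, 8.13]
2 rows of [-0.0007, -0.0005, 0.0015] [-0.2, 0.77, 8.13]
```

```bash
python3 -m creep '[[0,-0.001,0.003,-0.4,1.4,3,1],[0,0,0,0,0,4,1],[0,0,0,0,0,4,1],[0,0,0,0,0,3,1],[0,0,0,0,0,0,1],[0,0,0,0,0,0,1]]'
python3 - <<'E'
from ov import *
goto(P("mag",3,0,-1.3),rackR(),176.6)
s,T=state(); 
for n in("top","scene"):
  f=grab_frame(n); np.save(n+"1.npy",f,allow_pickle=True)
overlay("top","top1.npy",T,176.6,32,22,8,(300,175,360,235),10,"pics/i3.png")
E
```

```text
clock: 22.77
eef_pos: [515.7, 39.2, 230.1]
tcp_rot: [-3.14, -0.523, 0.06]
contact_force: [0.9, 0.2, -1.2]
opening: 0.479
clk 22.77 q6 1.68 open 0.479 F [ 0.9  0.2 -1.2] | total rot deg [-0.07  0.05 -0.04] shift [ 0.3 -0.1  5.4]
1 rows of [-0.0013, 0.0009, -0.0006] [0.31, -0.09, 5.43]
2 rows of [-0.0006, 0.0004, -0.0003] [0.15, -0.04, 2.71]
2 rows of [-0.0006, 0.0004, -0.0003] [0.15, -0.04, 2.71]
```

View pics/i3.png

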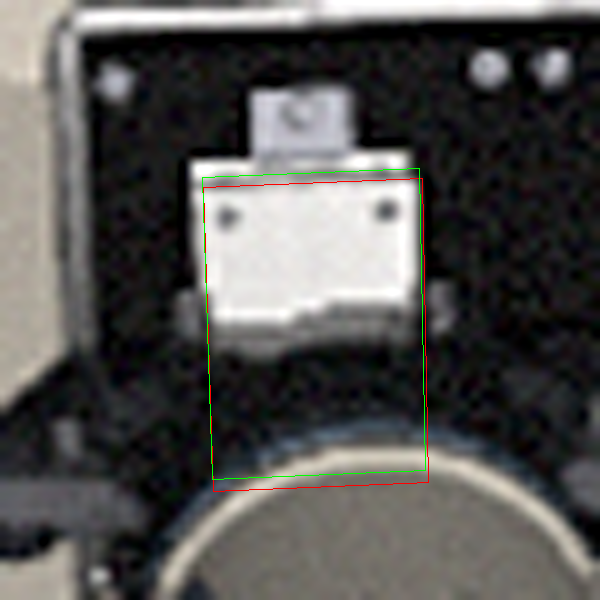

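```bash
python3 -m creep '[[0,0,0,0.2,0,2,1],[0,0,0,0.1,0,2.5,1],[0,0,0,0,0,2,1]]';python3 -m creep '[[0,0,0,0,0,1.5,1],[0,0,0,0,0,1.5,1]]'
python3 - <<'E'
from plan import *
goto(P("mag",-3,0,-1.3),rackR(),176.6)
E
```

```text
clock: 23.12
eef_pos: [519.4, 39.4, 225.1]
tcp_rot: [-3.14, -0.524, 0.06]
contact_force: [0.8, -0.0, -0.4]
opening: 0.487
clock: 23.28
eef_pos: [521.1, 39.6, 222.2]
tcp_rot: [-3.14, -0.524, 0.06]
contact_force: [-0.1, -0.7, -0.7]
opening: 0.483
clk 23.28 q6 1.71 open 0.483 F [-0.1 -0.7 -0.7] | total rot deg [-0.08 -0.03 -0.03] shift [-0.4 -0.   1.9]
1 rows of [-0.0014, -0.0006, -0.0006] [-0.44, -0.02, 1.85]
2 rows of [-0.0007, -0.0003, -0.0003] [-0.22, -0.01, 0.93]
2 rows of [-0.0007, -0.0003, -0.0003] [-0.22, -0.01, 0.93]
```

```bash
python3 -m creep '[[-0.001,0,0,-0.3,0,1,1]]';python3 -m creep '[[0,0,0,-0.1,0,1,1]]';python3 -m creep '[[0,0,0,0,0,1,1]]'
python3 - <<'E'
from plan import *
goto(P("mag",-3,0,-1.3),rackR(),176.6)
E
```

```text
clock: 23.37
eef_pos: [521.5, 39.6, 221.0]
tcp_rot: [-3.141, -0.524, 0.06]
contact_force: [0.1, 0.4, -0.8]
opening: 0.484
clock: 23.45
eef_pos: [522.0, 39.6, 219.9]
tcp_rot: [-3.141, -0.524, 0.06]
contact_force: [-2.7, 0.4, 2.0]
opening: 0.48
clock: 23.53
eef_pos: [522.5, 39.7, 219.0]
tcp_rot: [-3.141, -0.524, 0.061]
contact_force: [-2.4, -1.0, 2.7]
opening: 0.481
clk 23.53 q6 1.76 open 0.481 F [-2.4 -1.   2.7] | total rot deg [-0.02 -0.03 -0.03] shift [-0.  -0.  -1.6]
1 rows of [-0.0004, -0.0006, -0.0005] [-0.01, -0.0, -1.6]
2 rows of [-0.0002, -0.0003, -0.0003] [-0.01, -0.0, -0.8]
2 rows of [-0.0002, -0.0003, -0.0003] [-0.01, -0.0, -0.8]
```

```bash
for i in 1 2 3 4; do python3 -m creep '[[0,0,0,0,0,1,1]]' 90 | grep -v rot; done
python3 - <<'E'
from plan import *
goto(P("mag",-3,0,-1.3),rackR(),176.6)
E
```

```text
clock: 23.62
eef_pos: [523.0, 39.7, 218.1]
contact_force: [-2.6, 0.2, 3.9]
opening: 0.465
clock: 23.7
eef_pos: [523.5, 39.7, 217.3]
contact_force: [-0.8, -0.6, -0.0]
opening: 0.466
clock: 23.78
eef_pos: [524.0, 39.8, 216.4]
contact_force: [-2.1, -0.0, 3.4]
opening: 0.462
clock: 23.87
eef_pos: [524.5, 39.8, 215.5]
contact_force: [-3.2, -0.6, 3.2]
opening: 0.466
clk 23.87 q6 1.80 open 0.466 F [-3.2 -0.6  3.2] | total rot deg [-0.02 -0.06 -0.03] shift [-0.1 -0.  -5.6]
1 rows of [-0.0004, -0.001, -0.0005] [-0.07, -0.01, -5.6]
2 rows of [-0.0002, -0.0005, -0.0003] [-0.04, -0.01, -2.8]
2 rows of [-0.0002, -0.0005, -0.0003] [-0.04, -0.01, -2.8]
```

```bash
python3 - <<'E'
from ov import *
s,T=state(); 
for n in("top","scene"):
  f=grab_frame(n); np.save(n+"1.npy",f,allow_pickle=True)
overlay("top","top1.npy",T,176.6,32,22,8,(300,175,360,235),10,"pics/i4.png")
overlay("scene","scene1.npy",T,176.6,32,22,8,(250,185,325,260),10,"pics/i5.png")
E
```

```text
(no output)
```

View pics/i4.png

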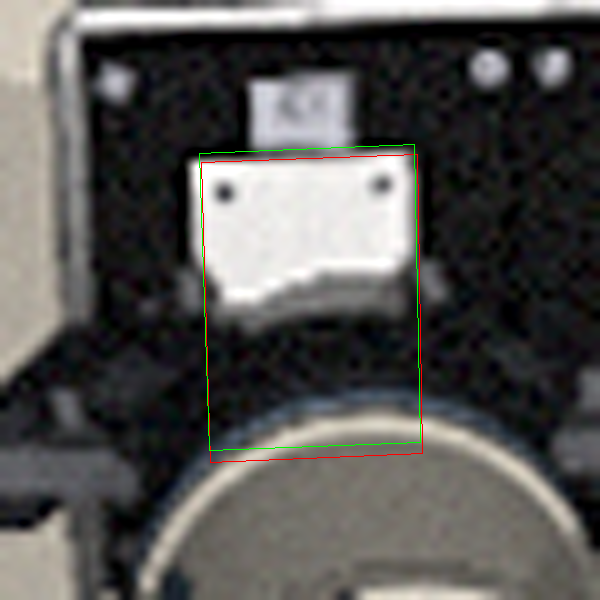

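View pics/i5.png

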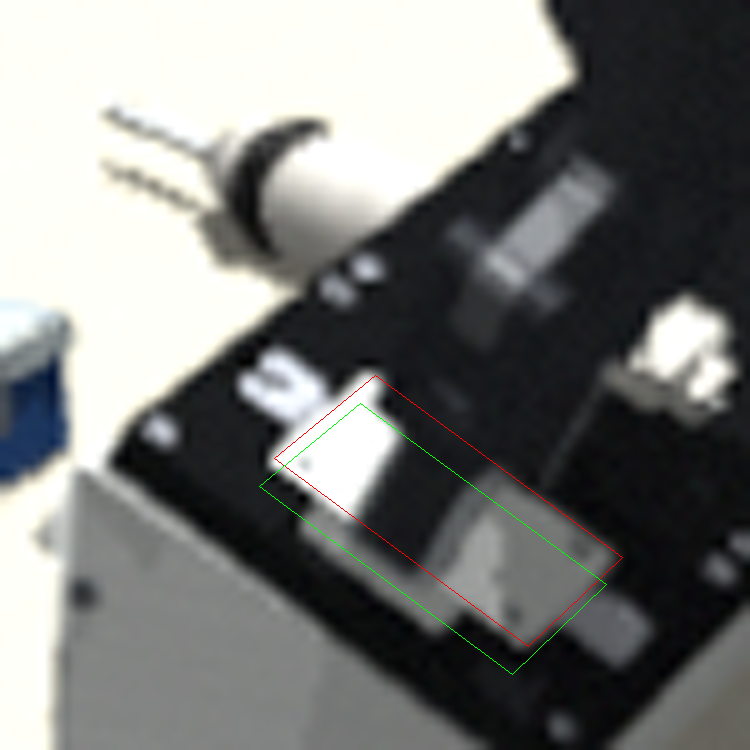

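```bash
for i in 1 2 3 4 5; do python3 -m creep '[[0,0,0,0,0,1,1]]' 100 | grep -v rot; done
python3 - <<'E'
from plan import *
goto(P("mag",-15,0,-1.3),rackR(),176.6)
E
```

```text
clock: 24.05
eef_pos: [525.0, 39.8, 214.6]
contact_force: [-2.6, 0.2, 4.5]
opening: 0.46
clock: 24.13
eef_pos: [525.5, 39.9, 213.8]
contact_force: [-2.8, 0.6, 4.3]
opening: 0.458
clock: 24.22
eef_pos: [526.1, 39.9, 212.9]
contact_force: [-3.3, -0.4, 4.3]
opening: 0.461
clock: 24.3
eef_pos: [526.6, 39.9, 212.0]
contact_force: [-2.9, -0.7, 5.4]
opening: 0.463
clock: 24.38
eef_pos: [527.1, 40.0, 211.0]
contact_force: [-3.3, -0.5, 4.7]
opening: 0.458
clk 24.38 q6 1.87 open 0.458 F [-3.3 -0.5  4.7] | total rot deg [-0.02 -0.06 -0.03] shift [-0.   0.   1.2]
1 rows of [-0.0004, -0.0011, -0.0005] [-0.03, 0.0, 1.18]
2 rows of [-0.0002, -0.0005, -0.0002] [-0.02, 0.0, 0.59]
2 rows of [-0.0002, -0.0005, -0.0002] [-0.02, 0.0, 0.59]
```

```bash
for i in 1 2; do python3 -m creep '[[0,0,0,0,0,0.8,1]]' 100 | grep -v rot; done; python3 -m creep '[[0,0,0,0,0,0.6,1]]'
python3 - <<'E'
from ov import *
goto(P("mag",-15,0,-1.3),rackR(),176.6)
s,T=state(); 
for n in("top","scene"):
  f=grab_frame(n); np.save(n+"1.npy",f,allow_pickle=True)
overlay("top","top1.npy",T,176.6,32,22,8,(300,175,360,235),10,"pics/i6.png")
overlay("scene","scene1.npy",T,176.6,32,22,8,(250,185,325,260),10,"pics/i7.png")
E
```

```text
clock: 24.47
eef_pos: [527.5, 40.0, 210.2]
contact_force: [-2.3, -0.5, 3.5]
opening: 0.457
clock: 24.55
eef_pos: [528.0, 40.0, 209.5]
contact_force: [-8.7, -1.2, 14.3]
opening: 0.46
clock: 24.63
eef_pos: [528.0, 40.0, 209.3]
tcp_rot: [-3.141, -0.525, 0.061]
contact_force: [-19.4, -1.0, 30.3]
opening: 0.456
clk 24.63 q6 1.93 open 0.456 F [-19.4  -1.   30.3] | total rot deg [-0.02 -0.09 -0.02] shift [-0.   0.  -0.7]
1 rows of [-0.0004, -0.0016, -0.0004] [-0.02, 0.04, -0.73]
2 rows of [-0.0002, -0.0008, -0.0002] [-0.01, 0.02, -0.36]
2 rows of [-0.0002, -0.0008, -0.0002] [-0.01, 0.02, -0.36]
```

View pics/i6.png

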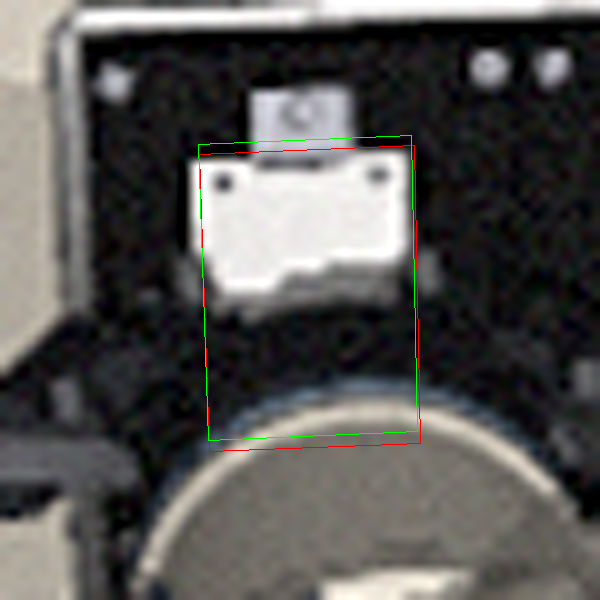

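View pics/i7.png

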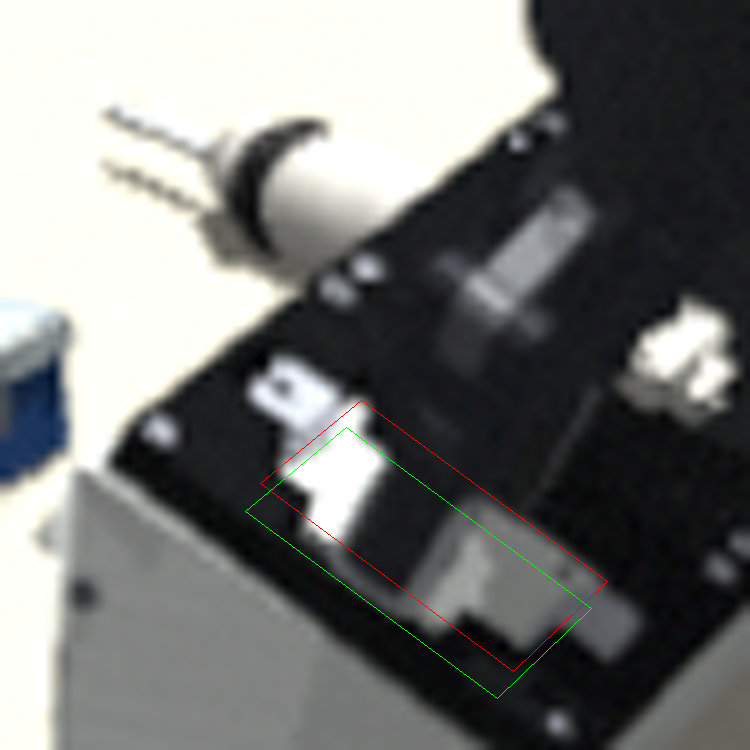

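Both bolts look to be back out over the blank, and I felt the stop. Releasing gently inside the scoops.

```bash
python3 -m creep '[[0,0,0,0,0,-0.3,0.5],[0,0,0,0,0,0,0.46],[0,0,0,0,0,0,0.46],[0,0,0,0,0,-2,0.46]]' 30
python3 -m creep '[[0,0,0,0,0,-4,0.46],[0,0,0,0,0,-6,0.46],[0,0,0,0,0,-10,0.46],[0,0,0,0,0,-25,0.46],[0,0,0,0,0,-30,0.46],[0,0,0,0,0,-30,0.46],[0,0,0,-30,0,-20,0.46],[0,0,0,0,0,0,0.46]]'
python3 - <<'E'
from ov import *
T=np.eye(4); T[:3,:3]=rackR(); T[:3,3]=INS["mag"]
for n in("top","scene"):
  f=grab_frame(n); np.save(n+"1.npy",f,allow_pickle=True)
f=np.load("top1.npy",allow_pickle=True).item(); cv2.imwrite("pics/j1.png",crop(f,300,165,445,240,5.5,1.3))
f=np.load("scene1.npy",allow_pickle=True).item(); cv2.imwrite("pics/j2.png",crop(f,250,185,330,255,9,0.9))
f=np.load("scene0.npy",allow_pickle=True).item(); cv2.imwrite("pics/j3.png",crop(f,250,185,330,255,9,0.9))
E
```

```text
clock: 25.07
eef_pos: [527.4, 40.0, 211.0]
tcp_rot: [-3.141, -0.526, 0.061]
contact_force: [-0.2, -0.1, 0.1]
opening: 0.54
clock: 25.73
eef_pos: [437.4, 34.5, 305.4]
tcp_rot: [-3.14, -0.522, 0.061]
contact_force: [-1.4, -0.8, -1.9]
opening: 0.541
```

View pics/j1.png

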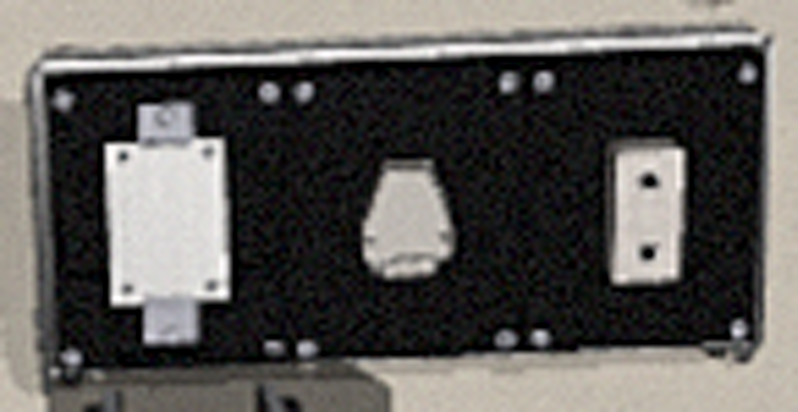

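View pics/j2.png

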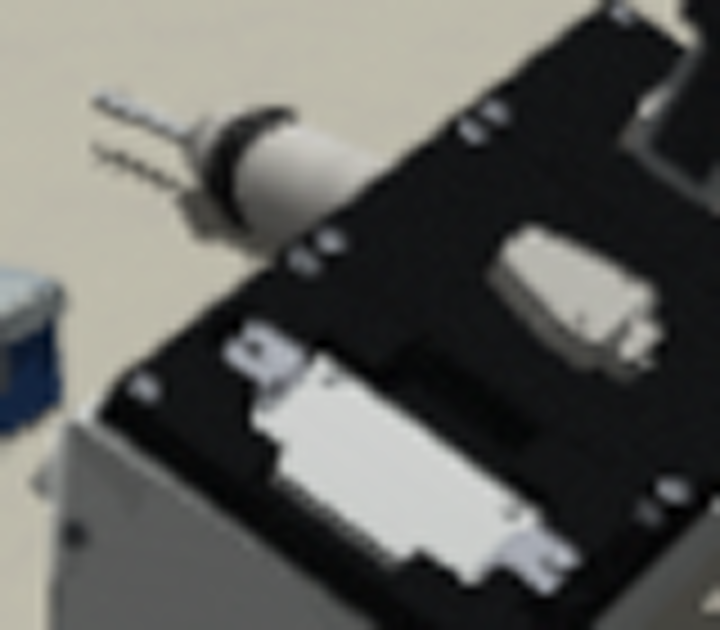

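View pics/j3.png

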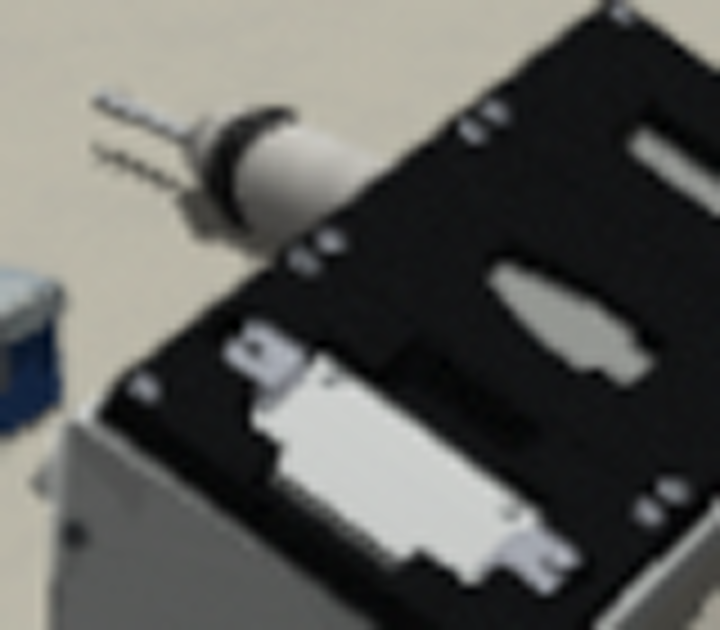

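```bash
python3 - <<'E'
from h import *
f=grab_frame("scene"); cv2.imwrite("pics/k1.png",cv2.resize(f["color"][150:400,150:480,::-1],None,fx=2.4,fy=2.4)); 
f0=np.load("scene0.npy",allow_pickle=True).item(); cv2.imwrite("pics/k2.png",cv2.resize(f0["color"][150:400,150:480,::-1],None,fx=2.4,fy=2.4)); print(sense()["clock"],sense()["contact_force"])
E
```

```text
25.8833 [ 0.89490645 -0.2751878   0.0932934 ]
```

View pics/k1.png

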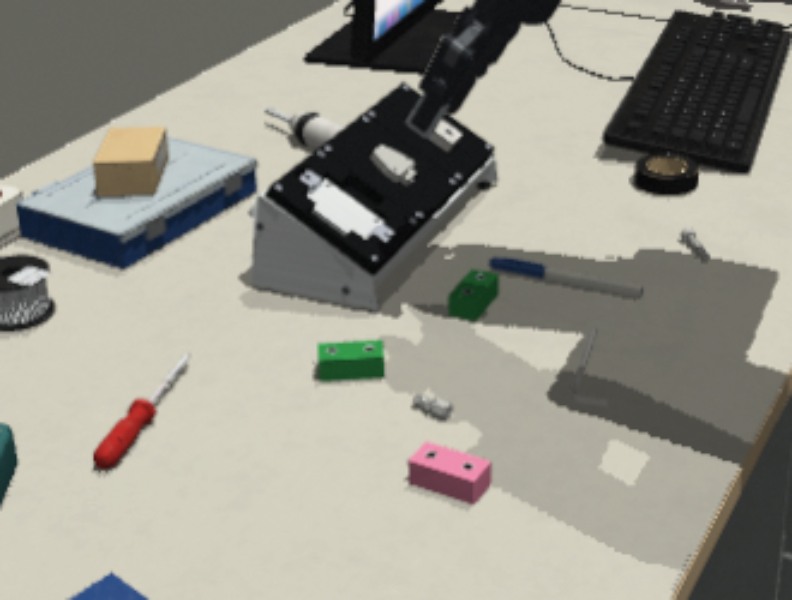

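View pics/k2.png

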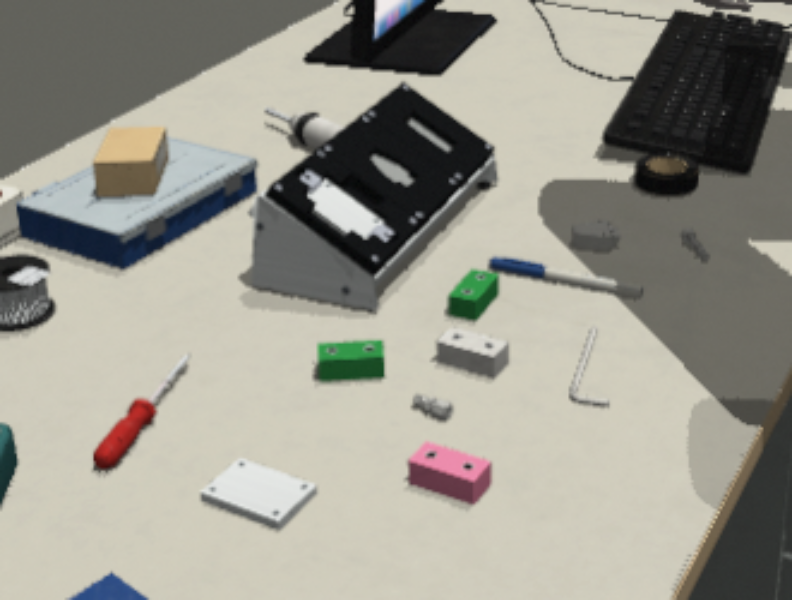

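Before and after match: the bystanders haven't moved, the three parts are in the rack, and the gripper is empty and clear. Handing in.

```bash
python3 -c "
from rig import job; print(job.sign_off())"
```

```text
the job is handed in; nothing more can be done
None
```

The kit is made up and handed in at about 26 s of the 72 s allowed; the sign-off gives no verdict.

- **Set block:** I placed the grey steel block first. It went in freely, and I felt the pocket floor at −10.3 mm by the arm's reading (−10 expected) with about 42 N at the wrist. The picture shows it seated, about half proud.
- **D plug:** It went in second, cable end up the slope. It went in freely, and I felt the floor at −7.6 mm (−7 expected) with about 38 N. The picture shows it seated.
- **Blank:** I pressed it straight down while still gripped, with the fingertips in the scoops. The force was about 5 N until it rose to about 36 N at the stop, at −15.7 mm by the arm's reading. After release, both latch bolts are out over its ends and its top lies level with where the old blank was.

- **What disagreed:** The top camera and the arm differed by 1 to 1.5 mm sideways, which I corrected from views of the held parts before each insertion. The pressing force stayed below the stated 10–20 N, and no separate click showed in it, so the latching rests on the pictures.
- **Bench:** The marker, adapter, screwdriver and coloured look-alikes lie where they were, and the gripper is empty and touching nothing.

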